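# Tidy the wooden toys back into their display trays

### The job

Children have left the wooden demo toys mixed up on the toy shop's counter. Put both cars, both peg dolls and the house back into the blue trays, each kind in the tray that carries the same toy as a glued-on sample, standing upright on the tray's floor. Set each toy down rather than dropping it, and do not shift the snow globe or the counter bell.

Things in the scene. Friction and masses are not known exactly. Their poses are not given: they have to be found in the camera images.
- car_a: plain wooden toy car, 80 long (x), 44 wide over its wheels (y), 48 high; smooth body 36 wide (y), cabin at x -27 to +15 rises from 26 to 48 high, wheels reach 20 high. Origin: centre of the underside, z up. Stands on its wheels, any yaw; about 80 g. Grip across the cabin, along its y; sizes in mm.
- car_b: second, identical plain wooden toy car, 80 long (x), 44 wide over its wheels (y), 48 high; smooth body 36 wide (y), cabin at x -27 to +15 rises from 26 to 48 high, wheels reach 20 high. Origin: centre of the underside, z up. Stands on its wheels, any yaw; about 80 g. Grip across the cabin, along its y; sizes in mm.
- doll_a: plain wooden peg doll: upright cylinder 34 in diameter and 46 high with a round head 25 in diameter on top, 67 high in all. Origin: centre of the underside, z up; about 35 g. Grip round the cylinder in any direction; sizes in mm.
- doll_b: second, identical plain wooden peg doll: upright cylinder 34 in diameter and 46 high with a round head 25 in diameter on top, 67 high in all. Origin: centre of the underside, z up; about 35 g. Grip round the cylinder in any direction; sizes in mm.
- house: plain wooden toy house, 40 (its x) by 46 (its y), walls 40 high, with a gable roof whose ridge runs along x at 63 high; the two end faces (x -20 and +20) are flat and upright. Origin: centre of the underside, z up; about 60 g. Grip across the end faces, closing along its x; sizes in mm.
- tray_cars: fixed blue tray; the three differ only in the glued-on sample. Origin: underside, centre of the well; x away from the robot (yaw within 0.1 rad), z up. Well inside 104 (x) by 166 (y), floor 5 above the counter, walls 5 thick, rim 20 high. Behind it (x +57 to +113) a shelf 10 high with the sample at x +85, y 0, up to 77 high: a toy car, crosswise; cars go here; sizes in mm.
- tray_dolls: fixed blue tray; the three differ only in the glued-on sample. Origin: underside, centre of the well; x away from the robot (yaw within 0.1 rad), z up. Well inside 104 (x) by 166 (y), floor 5 above the counter, walls 5 thick, rim 20 high. Behind it (x +57 to +113) a shelf 10 high with the sample at x +85, y 0, up to 77 high: a peg doll; dolls go here; sizes in mm.
- tray_houses: fixed blue tray; the three differ only in the glued-on sample. Origin: underside, centre of the well; x away from the robot (yaw within 0.1 rad), z up. Well inside 104 (x) by 166 (y), floor 5 above the counter, walls 5 thick, rim 20 high. Behind it (x +57 to +113) a shelf 10 high with the sample at x +85, y 0, up to 77 high: a toy house; the house goes here; sizes in mm.
- snow_globe: glass snow globe standing loose among the toys: ball 50 in diameter on a round black base 52 in diameter, 65 high. Origin: centre of the underside. Leave it alone; sizes in mm.
- bell: loose steel counter bell on a black base 68 in diameter, 45 high. Origin: centre of the underside. Leave it alone; sizes in mm.
There are look-alikes about, which are no part of the job. What is shaped like the tray_dolls but pink or purple is not meant.

How it is judged:
By the outcome, as a careful person would: the job done as asked, in the order asked, and still so for the second after the job is handed in, with the robot touching nothing.
It also fails if it takes over 125 s, if anything falls off the work surface, if the arm or the gripper's body presses on something with over 40 N, if the wrist force passes 120 N, or if a joint passes its speed limit or range.

### The arm

A 6-joint arm with a two-finger parallel gripper is mounted at the origin on the work surface. World frame = base frame: x ahead of the robot, y to its left, z up, the work surface at z = 0. Lengths are in m, angles in rad, forces in N, time in s.
With the tool pointing down it reaches from about 0.35 to 0.975 m from the base axis. Payload 4.9 kg.
Tool frame: the origin (TCP) lies at the very end of the fingers, on their centre line; the grasp point (between the pads) lies 19 mm behind it; x points along the fingers, z is the direction in which the jaws open and shut, and the axes are right-handed (so a half turn about x gives the same grasp; the last joint's range is limited). The gripper opens to 85 mm and grips with 20 to 120 N. Pads are 22 mm wide; open, the fingers measure 114 mm over their backs; the gripper's body (76 mm by 85 mm) begins 54 mm behind the grasp point. The pads swing forward as they close: fully open they stand 13 mm farther back than shut.
Start: joints at [-1.388, 0.053, 1.613, -0, 1.476, -0.119], TCP at [0.186, -0.597, 0.231] pointing down, gripper open.
Joint ranges: [-3.01, 3.01], [-1.01, 2.22], [0.06, 2.58], [-1.02, 4.17], [0.09, 2.62], [-3.14, 3.14]. Speed limits (rad/s): [2.57, 2.57, 3.14, 3.14, 3.14, 3.14].

### API

Orientations are given as a rotation vector (axis times angle).
In Python, from station import ctrl, imaging gives the robot as it stands. The module is installed in compiled form; this text tells all that it offers.
- The arm moves only by the shell command python3 -m jog 'ROWS' [FORCE]. ROWS is JSON, a list that holds one entry, the list of rows, each a list of 5 numbers: the shift along the tool's x, y, z in m, then the turn about the tool's x in rad, then the closure, from -1 (fully open) to 1 (shut). A call has 1 to 12 rows; each row is the pose to reach, as a shift and turn from the pose measured when the call began, along the tool's axes at that moment; what a row does not reach only later rows make up. A row lasts 1/10 s, in which the tool goes at most 50 mm and 8.59 degrees, less where a joint would pass 70% of its speed; a pose out of reach is approached as far as the arm can. A call with a gripper value outside its range is refused whole. The fingers move at their own pace and stop on an object; FORCE is the grip in N (left out, the last holds). Time passes only in rows, so rows that repeat a pose let the fingers close. It gives the time, the measured TCP pose, the force and the opening at its end, in the units of the state.
- ctrl.get_obs(): the state, without advancing time (a new reading comes with each control period).
- imaging.get_image(name): name is "scene" or "top"; returns a dict with "color" (420x560x3 uint8, red, green, blue), "intrinsics" (3x3 intrinsics, pixels), "R" (3x3) and "t" (3): a world point X has camera coordinates R X + t. Camera axes: x right, y down, z forward; pixel columns grow to the right and rows downward; lengths in m; the calibration is good to about 2 mm. A picture is of the moment at which its call begins. There is no depth.
- ctrl.finish_job(): hands the job in, once; it reports no verdict.
The state is a dict: "t": time; "q": joint angles; "dq": joint speeds; "effort": joint torques, N m; "tool_pos": TCP position; "tool_rot": TCP orientation; "contact_force": force on the tool from outside, world axes, zero at the start; "wrist_torque": the same for the moment, N m; "opening": finger opening in m.
Only numpy, scipy, OpenCV 4.12 (cv2) and the standard library are available. Lean on these libraries where they do the work, as an engineer would, in place of code of your own. Each camera call takes 0.05 s, during which the arm holds its last target.

## Working session

There is one attempt and no reset: what is moved stays moved. The work goes in short steps, Python scripts to look and compute and a shell command to move; the robot and the scene stay as the last step left them, time stands still between calls to the robot, and variables do not carry over. Pictures are saved under pics/ and viewed, and the job is handed in when it is done.

```bash
mkdir -p pics
python3 - <<'E'
from station import ctrl, imaging
import cv2
for n in ("scene","top"):
    d=imaging.get_image(n)
    cv2.imwrite(f"pics/{n}0.png",cv2.cvtColor(d["color"],cv2.COLOR_RGB2BGR))
    print(n,d["intrinsics"],d["R"],d["t"])
print(ctrl.get_obs())
E
```

```text
scene [[430.73815088   0.         277.83784503]
 [  0.         430.73815088 209.65155779]
 [  0.           0.           1.        ]] [[-0.57782047  0.81606338 -0.01280904]
 [ 0.5515602   0.37887258 -0.74312645]
 [-0.60158528 -0.43645863 -0.66902841]] [ 0.25001475 -0.20255375  1.32387816]
top [[454.28598269   0.         271.48052771]
 [  0.         454.28598269 215.09139719]
 [  0.           0.           1.        ]] [[-1.56987623e-02 -9.99876509e-01  7.17808721e-04]
 [-9.90061398e-01  1.54443068e-02 -1.39785200e-01]
 [ 1.39756852e-01 -2.90512934e-03 -9.90181591e-01]] [-0.00572732  0.43090009  1.12143099]
{'t': 0.1, 'q': array([-1.38797551e+00,  5.33231641e-02,  1.61414870e+00,  1.52006836e-05,
        1.47600673e+00, -1.18994621e-01]), 'dq': array([-5.22163919e-04, -2.64363423e-03, -1.52949081e-03,  2.39980200e-04,
       -3.83524414e-04,  5.40399848e-05]), 'effort': array([-2.11129213e-04, -3.94904351e+01, -3.71364176e+01, -1.21297189e-04,
        3.91158756e-03,  1.22199961e-05]), 'tool_pos': array([ 0.18568865, -0.59619046,  0.23017069]), 'tool_rot': array([ 0.98532799,  1.33839698, -0.98316715]), 'contact_force': array([-1.00865693,  0.14823451,  0.02650693]), 'wrist_torque': array([ 0.02305942,  0.00563216, -0.03917561]), 'opening': 0.08538925322870324}
```

View pics/scene0.png

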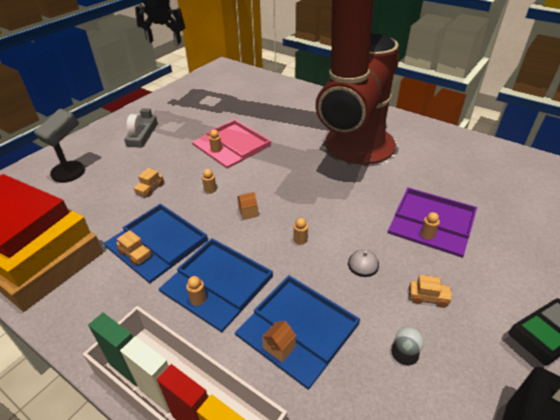

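View pics/top0.png

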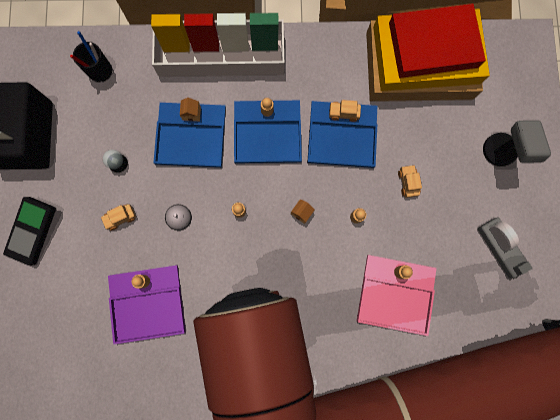

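The top view shows the loose toys: dolls at (239,209) and (359,215), the house at (302,211), and cars at (118,217) and (410,181). The bell is at (178,217) and the globe at (115,161). The blue trays are at (190,135) with a house sample, (267,132) with a doll and (343,134) with a car. The purple tray (147,305) and pink tray (398,296) carry dolls and are look-alikes, so I'm excluding them. I'll confirm with enlarged crops.

```bash
cat > h.py <<'E'
import numpy as np, cv2
from station import ctrl, imaging
def proj(d,X):
    X=np.atleast_2d(X); c=X@d["R"].T+d["t"]; u=c@d["intrinsics"].T
    return u[:,:2]/u[:,2:]
def ray(d,uv,z):
    uv=np.atleast_2d(uv).astype(float)
    v=np.c_[uv,np.ones(len(uv))]@np.linalg.inv(d["intrinsics"]).T@d["R"]
    o=-d["R"].T@d["t"]
    return o+v*((z-o[2])/v[:,2])[:,None]
def crop(d,x0,y0,x1,y1,f,name):
    im=cv2.cvtColor(d["color"],cv2.COLOR_RGB2BGR)[y0:y1,x0:x1]
    cv2.imwrite("pics/"+name,cv2.resize(im,None,fx=f,fy=f,interpolation=cv2.INTER_CUBIC))
E
python3 - <<'E'
from h import *
d=imaging.get_image("top"); s=imaging.get_image("scene")
crop(d,90,95,350,240,3,"t1.png"); crop(d,220,90,440,235,3.5,"t2.png"); crop(s,100,130,360,310,3,"s1.png")
hsv=cv2.cvtColor(d["color"],cv2.COLOR_RGB2HSV)
m=cv2.inRange(hsv,(100,150,60),(125,255,255))
n,l,st,ce=cv2.connectedComponentsWithStats(m)
for i in range(1,n):
    if st[i,4]>300: print("blue",st[i],ce[i])
m=cv2.inRange(hsv,(5,90,90),(25,255,255))
n,l,st,ce=cv2.connectedComponentsWithStats(m)
for i in range(1,n):
    if st[i,4]>60:
        c=np.argwhere(l==i)[:,::-1].astype(np.float32); 
        print("wood",st[i],ce[i],ray(d,ce[i],0.03)[0].round(3),cv2.minAreaRect(c))
E
```

```text
blue [ 234  101   68   62 3712] [267.37661638 132.63146552]
blue [ 308  101   69   66 3408] [342.04078638 137.36502347]
blue [ 154  103   71   64 3543] [189.87270675 136.75670336]
wood [326   0  20  10 172] [335.45930233   4.01744186] [ 1.007 -0.195  0.03 ] ((335.5, 4.5), (9.0, 19.0), 90.0)
wood [480   0  32  19 325] [497.68615385  10.20307692] [ 0.982 -0.634  0.03 ] ((495.5, 9.0), (18.0, 31.0), 90.0)
wood [ 378    7  112   77 1812] [423.29359823  57.16280353] [ 0.85  -0.424  0.03 ] ((433.248291015625, 45.479312896728516), (69.92430114746094, 106.71344757080078), 85.2363510131836)
wood [151  14  30  13 370] [164.82972973  19.85675676] [0.967 0.267 0.03 ] ((165.5, 20.0), (29.0, 12.0), 0.0)
wood [371  20  11  73 334] [374.8742515  61.5239521] [ 0.84  -0.294  0.03 ] ((375.6325988769531, 56.01933288574219), (72.42607116699219, 7.04288387298584), 86.98721313476562)
wood [383  84 100   8 368] [446.9375      88.74728261] [ 0.76  -0.481  0.03 ] ((432.5, 87.5), (7.0, 99.0), 90.0)
wood [180  97  19  19 268] [188.74253731 106.27238806] [0.723 0.2   0.03 ] ((188.80975341796875, 105.8539962768554
[... 1439 characters left out ...]
09 4316] [249.18350324 360.73331789] [0.075 0.047 0.03 ] ((250.04400634765625, 359.99200439453125), (101.42804718017578, 83.62893676757812), 79.69515228271484)
wood [ 403  348  157   72 3612] [492.87403101 392.51854928] [-0.008 -0.538  0.03 ] ((487.0449523925781, 398.1430358886719), (60.31965255737305, 160.76156616210938), 72.55281066894531)
wood [337 399  65  21 369] [375.10298103 412.12195122] [-0.049 -0.253  0.03 ] ((368.82696533203125, 413.6346435546875), (19.611614227294922, 63.73774337768555), 78.69007110595703)
wood [253 406  46  14 212] [277.68867925 414.46698113] [-0.05 -0.02  0.03] ((276.2059020996094, 416.3235778808594), (11.399174690246582, 45.354156494140625), 75.96376037597656)
```

View pics/t1.png

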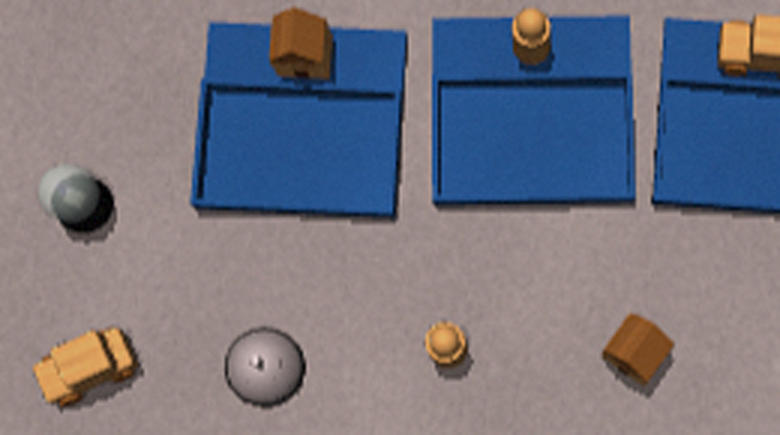

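View pics/t2.png

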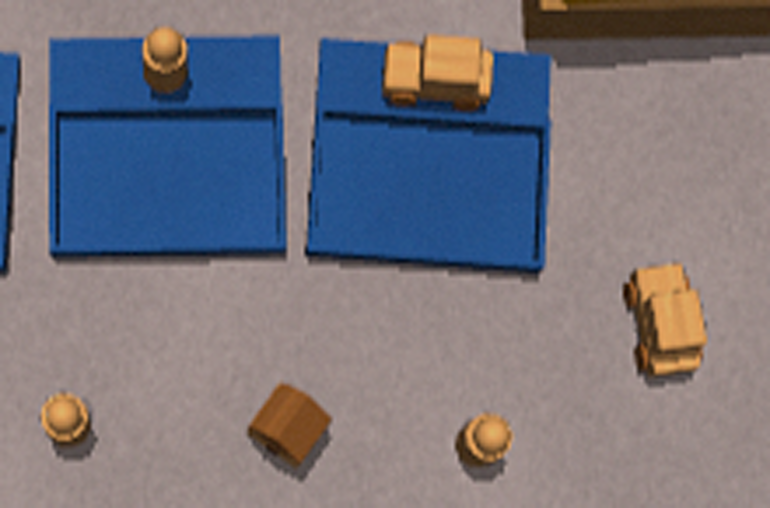

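View pics/s1.png

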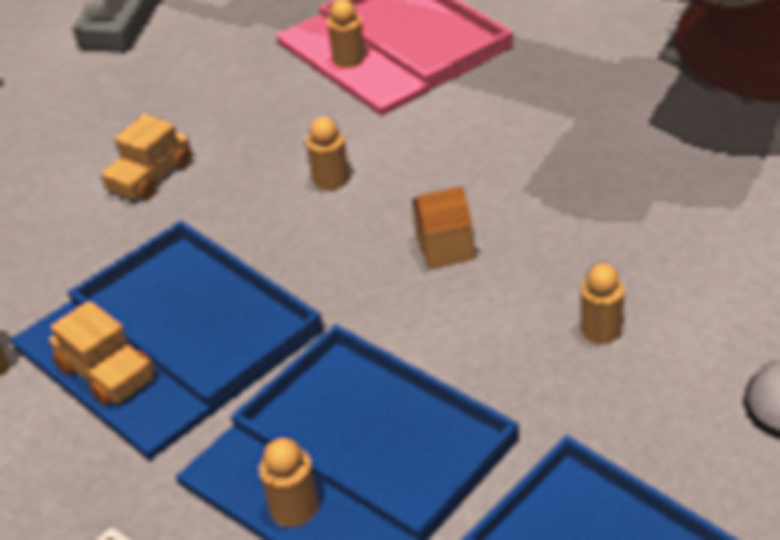

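Run:
```python
from h import *
d=imaging.get_image("top"); s=imaging.get_image("scene")
def b(d,x,y,w=24):
    im=cv2.cvtColor(d["color"],cv2.COLOR_RGB2BGR)[y-w:y+w,x-w:x+w]
    return cv2.resize(im,(390,390),interpolation=cv2.INTER_CUBIC)
# corner pixel = x-w ; scale 390/48
r=[b(d,117,216),b(d,411,181)],[b(s,430,290),b(s,149,182)]
cv2.imwrite("pics/cars.png",cv2.vconcat([cv2.hconcat(a) for a in r])[:, :])
r=[b(d,303,210,16),b(s,248,205,16)]
cv2.imwrite("pics/house.png",cv2.hconcat(r))
```

```text
(no output)
```

View pics/cars.png

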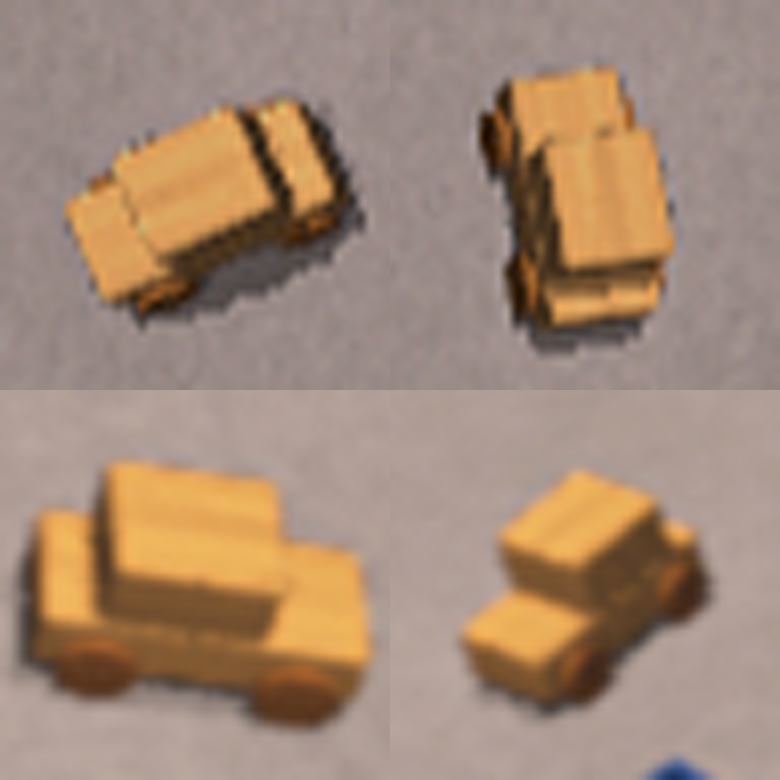

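View pics/house.png

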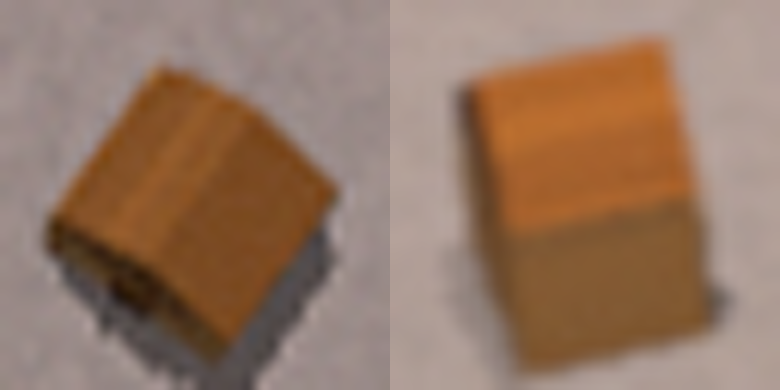

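```bash
cat >> h.py <<'E'
from scipy.spatial.transform import Rotation as Ro
def go(x,y,z,ang):
    """ang = world direction (rad) of the closing line (mod pi)"""
    o=ctrl.get_obs(); R=Ro.from_rotvec(o["tool_rot"]).as_matrix(); p=o["tool_pos"]
    sh=R.T@(np.array([x,y,z])-p)
    zc=np.arctan2(R[1,2],R[0,2]); dw=(ang-zc+np.pi/2)%np.pi-np.pi/2
    # turning +a about tool x (down) turns world yaw by -a
    s=np.sign(R[2,0]); print("t",round(o["t"],2),"TCP",p.round(4),"down",R[:,0].round(3),"q6",o["q"][5].round(2),"open",round(o["opening"],4))
    print("shift",sh.round(4),"turn",round(s*dw,3),"or",round(s*(dw-np.pi*np.sign(dw)),3),"rows>=",np.ceil(max(np.linalg.norm(sh)/.05,abs(dw)/.15)))
E
python3 - <<'E'
from h import *
d=imaging.get_image("top"); s=imaging.get_image("scene")
def P(pts,x0,y0,k): return np.array(pts,float)/k-.5+[x0,y0]
k=8.125
for n,T,S in (("L",P([(115,157),(232,107),(275,205),(165,255)],93,192,k),P([(112,72),(278,90),(283,198),(112,175)],406,266,k)),
          ("R",P([(155,145),(265,130),(282,248),(170,268)],387,157,k),P([(190,82),(270,107),(198,175),(110,145)],125,158,k))):
    a=ray(d,T,.048); b=ray(s,S,.048)
    for v,c in (("top",a),("scene",b)):
        e=[c[(i+1)%4]-c[i] for i in range(4)]
        print(n,v,"centre",c.mean(0).round(4),"edge len,dir",[(round(np.linalg.norm(q)*1e3),round(np.degrees(np.arctan2(q[1],q[0])))) for q in e])
k=390/32
T=P([(163,65),(50,222),(225,360),(338,190)],287,194,k)
c=ray(d,T,.04);print("house eaves",c.mean(0).round(4))
print([(round(np.linalg.norm(q)*1e3),round(np.degrees(np.arctan2(q[1],q[0])))) for q in [c[(i+1)%4]-c[i] for i in range(4)]])
S=P([(270,37),(85,85),(122,235),(305,200)],232,189,k)
r=ray(s,S[:2],.063);e=ray(s,S[2:],.04);print("scene ridge",r.mean(0),r[1]-r[0],"eave",e.mean(0),e[1]-e[0])
# dolls head+body blob triangulated
def wood(d):
    m=cv2.inRange(cv2.cvtColor(d["color"],cv2.COLOR_RGB2HSV),(5,90,90),(25,255,255))
    return m
from math import atan2
hs=cv2.cvtColor(d["color"],cv2.COLOR_RGB2HSV); bl=cv2.inRange(hs,(100,150,60),(125,255,255)) | wood(d)
bl=cv2.morphologyEx(bl,cv2.MORPH_CLOSE,np.ones((5,5)))
n,l,st,ce=cv2.connectedComponentsWithStats(cv2.inRange(hs,(100,120,25),(128,255,255)))
for i in range(1,n):
    if st[i,4]>1500:
        pts=np.argwhere(l==i)[:,::-1].astype(np.int32)
        h=cv2.convexHull(pts); q=cv2.approxPolyDP(h,4,True)[:,0]
        w=ray(d,q,.018); print("tray",q.tolist(),w[:,:2].round(3).tolist())
print(ctrl.get_obs()["tool_pos"])
im=lambda d,x,y,w=14: cv2.resize(cv2.cvtColor(d["color"],cv2.COLOR_RGB2BGR)[y-w:y+w,x-w:x+w],(390,390),interpolation=cv2.INTER_CUBIC)
cv2.imwrite("pics/dolls.png",cv2.vconcat([cv2.hconcat([im(d,239,209),im(d,359,215)]),cv2.hconcat([im(s,301,230),im(s,209,180)])])[:600])
E
```

```text
L top centre [0.4376 0.3738 0.048 ] edge len,dir [(39, -67), (34, -155), (36, 114), (35, 28)]
L scene centre [0.4361 0.3767 0.048 ] edge len,dir [(40, 116), (34, 22), (40, -65), (33, -158)]
R top centre [ 0.51   -0.3717  0.048 ] edge len,dir [(35, -83), (38, -175), (36, 99), (39, 4)]
R scene centre [ 0.5086 -0.3685  0.048 ] edge len,dir [(33, 100), (39, 12), (36, -82), (39, -173)]
house eaves [ 0.4395 -0.0905  0.04  ]
[(41, 143), (46, -130), (43, -35), (44, 53)]
scene ridge [ 0.44105451 -0.08833217  0.063     ] [ 3.28606920e-02 -2.13445711e-02 -1.11022302e-16] eave [ 0.45464885 -0.07018028  0.04      ] [-0.02918066  0.02378393  0.        ]
tray [[301, 160], [235, 162], [234, 102], [299, 101]] [[0.576, -0.092], [0.574, 0.08], [0.737, 0.082], [0.737, -0.09]]
tray [[373, 167], [308, 162], [312, 101], [376, 106]] [[0.555, -0.279], [0.571, -0.11], [0.737, -0.125], [0.72, -0.294]]
tray [[224, 106], [221, 166], [154, 162], [160, 103]] [[0.727, 0.109], [0.564, 0.117], [0.577, 0.291], [0.738, 0.279]]
[ 0.18575745 -0.59665465  0.23114875]
```

View pics/dolls.png

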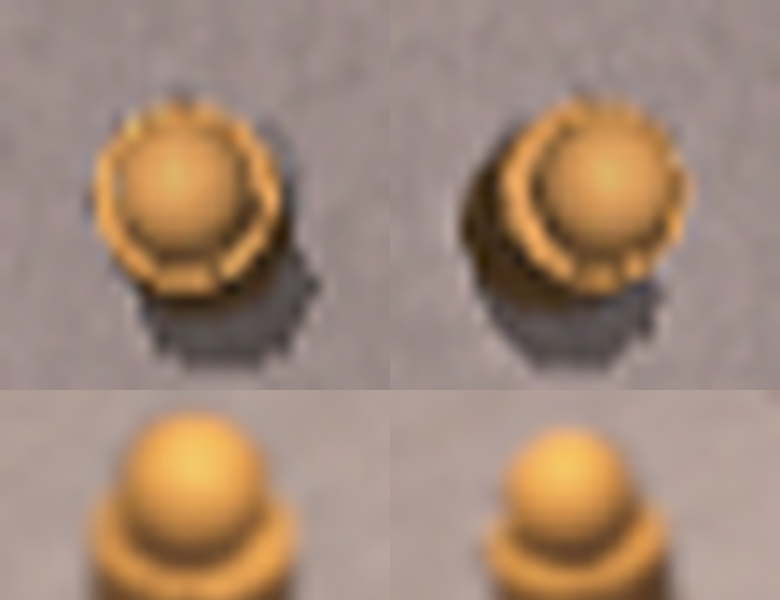

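The two views agree to 2–3 mm:

| Item | Centre | Direction |
|---|---|---|
| Right car cabin | (0.509, -0.370) | front yaw ≈ 8° |
| Left car cabin | (0.437, 0.375) | front yaw ≈ 115° |
| House | (0.4405, -0.0895) | ridge ≈ -36° |
| tray_cars well | (0.620, -0.200) | yaw ≈ -0.09 |
| tray_dolls well | (0.632, -0.006) | yaw ≈ 0.01 |
| tray_houses well | (0.627, 0.200) | yaw ≈ -0.07 |

I'll take the right car first.

Run:
```python
from h import *
d=imaging.get_image("top"); s=imaging.get_image("scene")
k=390/28
def tri(u,v):
    A=[];b=[]
    for c,p in ((d,u),(s,v)):
        M=c["intrinsics"]@np.c_[c["R"],c["t"]]
        for i in (0,1):
            r=p[i]*M[2]-M[i];A.append(r[:3]);b.append(-r[3])
    return np.linalg.lstsq(np.array(A),np.array(b),rcond=None)[0]
for n,rim,hd,sc in (("1",(188+225*k,195+195*k),(180+225*k,185+195*k),(197+287*k,85+216*k)),("2",(207+345*k,195+201*k),(222+345*k,182+201*k),(180+195*k,100+166*k))):
    f=lambda p:np.array(p)/k-.5
    print(n,"rim",ray(d,f(rim),.046)[0].round(4),"head",ray(d,f(hd),.0545)[0].round(4),"scene",ray(s,f(sc),.0545)[0].round(4),"tri",tri(f(hd),f(sc)).round(4))
go(.509,-.370,.12,np.radians(98))
```

```text
1 rim [0.4465 0.0712 0.046 ] head [0.447  0.072  0.0545] scene [0.4415 0.0714 0.0545] tri [0.4458 0.0726 0.0587]
2 rim [ 0.4266 -0.2322  0.046 ] head [ 0.4277 -0.2333  0.0545] scene [ 0.4239 -0.2325  0.0545] tri [ 0.4265 -0.2318  0.0567]
t 0.5 TCP [ 0.1858 -0.5967  0.2313] down [-0.  0. -1.] q6 -0.12 open 0.0851
shift [ 0.1113  0.376  -0.1204] turn 0.162 or -2.979 rows>= 9.0
```

```bash
python3 -m jog '[[[0.03,0.2,-0.064,0.1,-1],[0.03,0.376,-0.12,0.162,-1],[0.03,0.376,-0.12,0.162,-1],[0.03,0.376,-0.12,0.162,-1],[0.03,0.376,-0.12,0.162,-1],[0.03,0.376,-0.12,0.162,-1],[0.03,0.376,-0.12,0.162,-1],[0.03,0.376,-0.12,0.162,-1],[0.08,0.376,-0.12,0.162,-1],[0.111,0.376,-0.12,0.162,-1],[0.111,0.376,-0.12,0.162,-1],[0.111,0.376,-0.12,0.162,-1]]]' 30
python3 - <<'E'
from h import *
go(.509,-.370,.022,np.radians(98))
d=imaging.get_image("top"); s=imaging.get_image("scene")
crop(d,340,110,480,250,4,"a1.png");crop(s,90,100,250,240,4,"a2.png")
E
```

```text
t: 1.7
tool_pos: [0.509, -0.3704, 0.1204]
tool_rot: [1.106, 1.273, -1.106]
contact_force: [0.2, -0.3, 1.6]
opening: 0.0854
t 1.7 TCP [ 0.509  -0.3704  0.1204] down [-0.001  0.001 -1.   ] q6 0.68 open 0.0854
shift [ 0.0984  0.0001 -0.0003] turn 0.0 or -3.142 rows>= 2.0
```

View pics/a2.png

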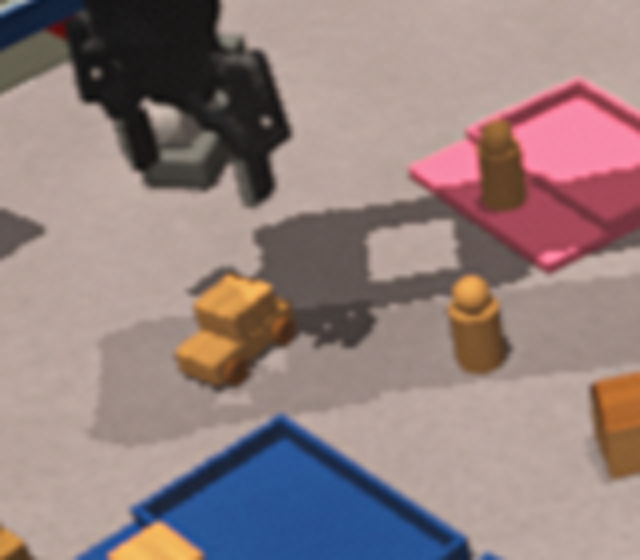

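View pics/a1.png

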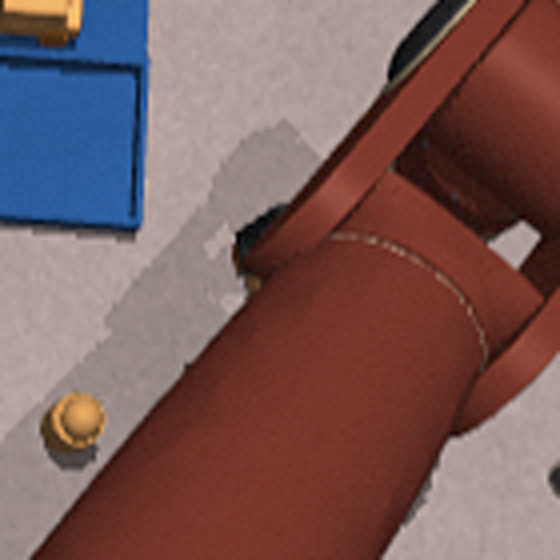

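In the scene crop the open gripper straddles the car's line: fingers at (140,150) and (255,185), car at (235,330). I'll descend and close.

```bash
python3 -m jog '[[[0.04,0,0,0,-1],[0.07,0,0,0,-1],[0.09,0,0,0,-1],[0.098,0,0,0,-1],[0.098,0,0,0,-1],[0.098,0,0,0,0.2],[0.098,0,0,0,0.6],[0.098,0,0,0,1],[0.098,0,0,0,1],[0.098,0,0,0,1],[0.098,0,0,0,1],[0.098,0,0,0,1]]]' 30
python3 - <<'E'
from h import *
go(.509,-.370,.022,np.radians(98))
print(ctrl.get_obs()["contact_force"])
s=imaging.get_image("scene");crop(s,90,100,250,240,4,"a3.png")
E
```

```text
t: 3.0
tool_pos: [0.5112, -0.3728, 0.0267]
tool_rot: [1.105, 1.265, -1.105]
contact_force: [-1.1, 0.7, 6.1]
opening: 0.0355
t 3.0 TCP [ 0.5112 -0.3728  0.0267] down [ 0.005 -0.004 -1.   ] q6 0.68 open 0.0355
shift [ 0.0047 -0.0018 -0.0031] turn -0.0 or 3.141 rows>= 1.0
[-1.12724588  0.69310131  6.12011958]
```

View pics/a3.png

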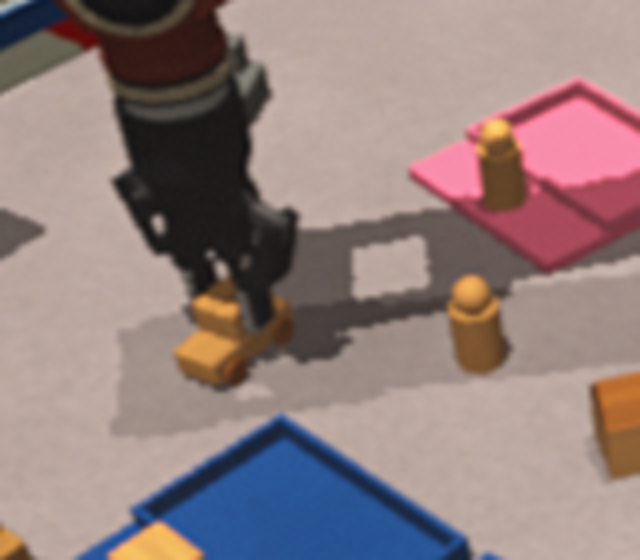

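```bash
python3 -m jog '[[[-0.02,0,0,0,1],[-0.06,0,0,0,1],[-0.1,0,0,0,1],[-0.1,0,0,0,1],[-0.1,0,0,0,1]]]' 30
python3 - <<'E'
from h import *
c=np.array([.620,-.200]);y=-.09;R=np.array([[np.cos(y),-np.sin(y)],[np.sin(y),np.cos(y)]])
p=c+R@[-.006,-.042];print(p)
go(*p,.12,np.pi/2+y)
print(ctrl.get_obs()["contact_force"])
s=imaging.get_image("scene");crop(s,90,60,250,200,4,"a4.png")
E
```

```text
t: 3.55
tool_pos: [0.5112, -0.3727, 0.1278]
tool_rot: [1.104, 1.263, -1.105]
contact_force: [0.3, -0.2, -1.2]
opening: 0.0352
[ 0.61024938 -0.24129074]
t 3.55 TCP [ 0.5112 -0.3727  0.1278] down [ 0.006 -0.006 -1.   ] q6 0.68 open 0.0352
shift [ 0.0076  0.1163 -0.1164] turn 0.229 or -2.912 rows>= 4.0
[ 0.25653942 -0.20739782 -1.23581658]
```

View pics/a4.png

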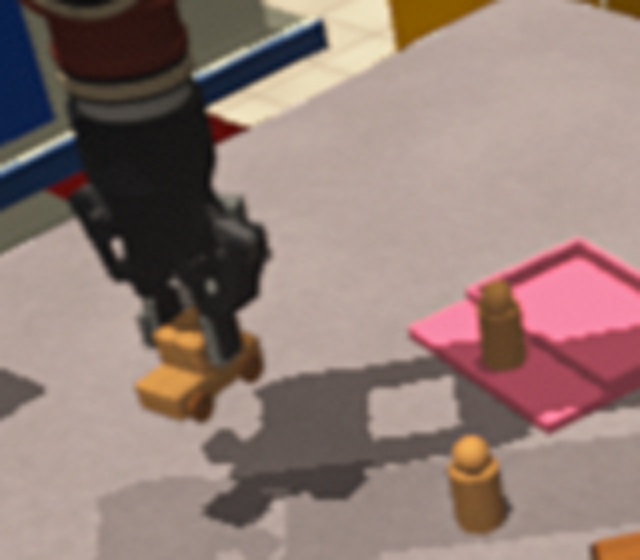

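The car is held level at (200,380) in the crop. Next I'll move it over the car tray.

```bash
python3 -m jog '[[[0,0.03,-0.03,0.1,1],[0,0.07,-0.07,0.2,1],[0,0.1,-0.1,0.229,1],[0.008,0.116,-0.116,0.229,1],[0.008,0.116,-0.116,0.229,1],[0.008,0.116,-0.116,0.229,1]]]' 30
python3 - <<'E'
from h import *
go(.6102,-.2413,.032,np.pi/2-.09)
s=imaging.get_image("scene");crop(s,60,120,260,290,4,"a5.png")
E
```

```text
t: 4.2
tool_pos: [0.6077, -0.24, 0.1149]
tool_rot: [1.273, 1.165, -1.275]
contact_force: [-0.3, -0.1, -0.9]
opening: 0.0356
t 4.2 TCP [ 0.6077 -0.24    0.1149] down [-0.001 -0.002 -1.   ] q6 1.17 open 0.0356
shift [0.0829 0.0027 0.001 ] turn 0.001 or -3.14 rows>= 2.0
```

View pics/a5.png

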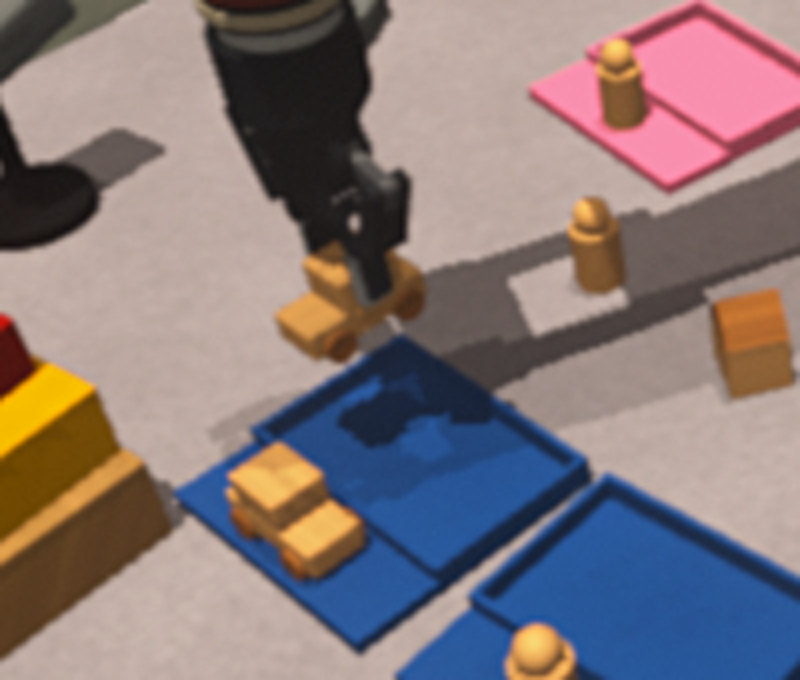

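```bash
python3 -m jog '[[[0.03,0.003,0.001,0,1],[0.06,0.003,0.001,0,1],[0.072,0.003,0.001,0,1],[0.077,0.003,0.001,0,1],[0.08,0.003,0.001,0,1],[0.08,0.003,0.001,0,1],[0.08,0.003,0.001,0,1]]]' 30
python3 - <<'E'
from h import *
go(.6102,-.2413,.032,np.pi/2-.09)
print(ctrl.get_obs()["contact_force"])
s=imaging.get_image("scene");crop(s,60,120,260,290,4,"a6.png")
E
```

```text
t: 4.95
tool_pos: [0.6117, -0.2429, 0.0374]
tool_rot: [1.274, 1.161, -1.274]
contact_force: [-0.3, -0.7, -1.1]
opening: 0.0352
t 4.95 TCP [ 0.6117 -0.2429  0.0374] down [ 0.003 -0.004 -1.   ] q6 1.17 open 0.0352
shift [ 0.0054 -0.0016 -0.0015] turn 0.0 or -3.141 rows>= 1.0
[-0.25925436 -0.66114796 -1.12411076]
```

View pics/a6.png

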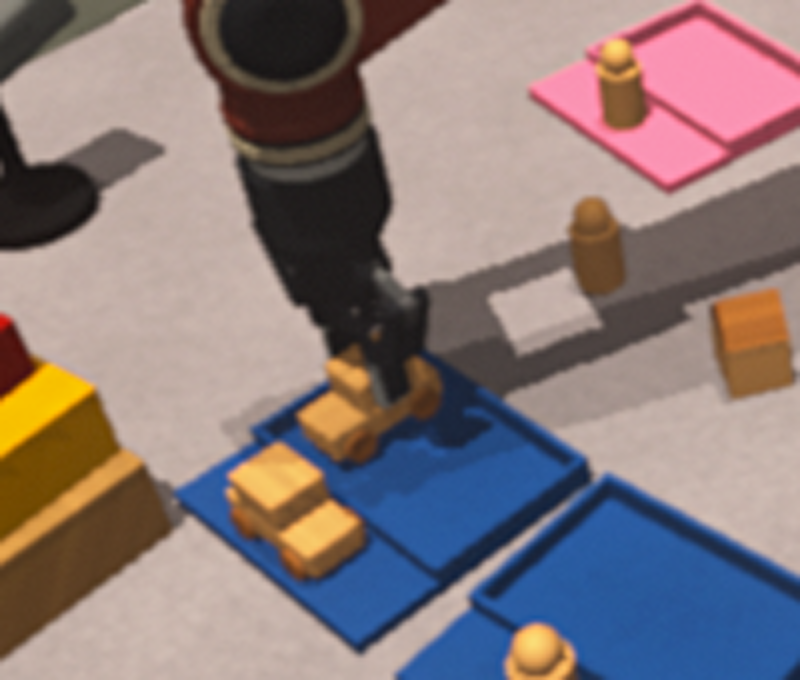

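```bash
python3 -m jog '[[[0.003,0,0,0,1],[0.006,0,0,0,1],[0.007,0,0,0,1],[0.007,0,0,0,1]]]' 30
```

```text
t: 5.4
tool_pos: [0.6124, -0.2432, 0.0317]
tool_rot: [1.274, 1.16, -1.274]
contact_force: [-0.7, 0.8, 5.3]
opening: 0.0352
```

Contact came at the predicted height, so I'll release partially and rise.

```bash
python3 -m jog '[[[0,0,0,0,0],[0,0,0,0,-0.2],[0,0,0,0,-0.4],[0,0,0,0,-0.4],[0,0,0,0,-0.4],[-0.03,0,0,0,-0.4],[-0.08,0,0,0,-0.4],[-0.13,0,0,0,-0.4],[-0.13,0,0,0,-0.4],[-0.13,0,0,0,-0.4]]]' 30
python3 - <<'E'
from h import *
s=imaging.get_image("scene");crop(s,60,120,260,290,4,"a7.png")
print("via");go(.50,0.1,.16,np.radians(60))
print("car L");go(.437,.375,.12,np.radians(25))
E
```

```text
t: 6.4
tool_pos: [0.613, -0.2432, 0.1644]
tool_rot: [1.274, 1.155, -1.272]
contact_force: [-0.1, -0.1, -0.5]
opening: 0.0599
via
t 6.45 TCP [ 0.6118 -0.2426  0.1618] down [ 0.004 -0.004 -1.   ] q6 1.17 open 0.0599
shift [-2.000e-04 -1.420e-01 -3.312e-01] turn 0.434 or -2.708 rows>= 8.0
car L
t 6.45 TCP [ 0.6118 -0.2426  0.1618] down [ 0.004 -0.004 -1.   ] q6 1.17 open 0.0599
shift [ 0.0384 -0.2296 -0.5996] turn 1.045 or -2.097 rows>= 13.0
```

View pics/a7.png

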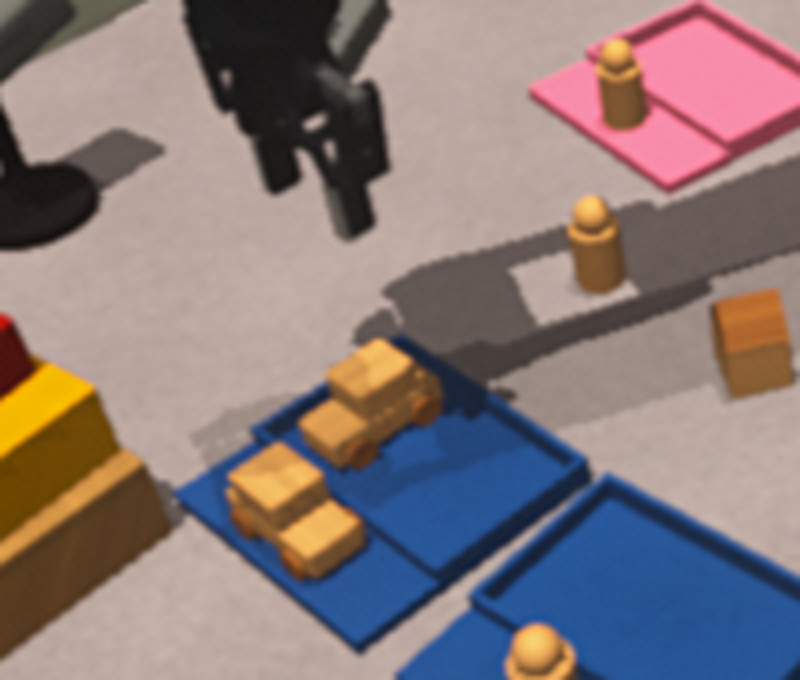

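The first car stands upright in the tray at (370,400) in the crop. For the second car I'll use the -2.097 turn to keep joint 6 in range.

```bash
python3 -m jog '[[[0,-0.019,-0.046,-0.14,-1],[0,-0.037,-0.092,-0.28,-1],[0,-0.055,-0.138,-0.42,-1],[0,-0.073,-0.185,-0.56,-1],[0,-0.091,-0.231,-0.7,-1],[0,-0.11,-0.277,-0.84,-1],[0,-0.128,-0.323,-0.98,-1],[0,-0.146,-0.37,-1.12,-1],[0,-0.165,-0.416,-1.26,-1],[0,-0.184,-0.462,-1.4,-1],[0,-0.202,-0.508,-1.5,-1],[0,-0.21,-0.55,-1.6,-1]]]' 30
python3 - <<'E'
from h import *
print("car L");go(.437,.375,.12,np.radians(25))
E
```

```text
t: 7.65
tool_pos: [0.4489, 0.3254, 0.1559]
tool_rot: [0.038, 1.57, -0.048]
contact_force: [0.6, -0.0, 0.6]
opening: 0.0855
car L
t 7.65 TCP [0.4489 0.3254 0.1559] down [-0.    -0.006 -1.   ] q6 0.55 open 0.0855
shift [ 0.0356  0.0491 -0.0147] turn -0.491 or 2.65 rows>= 4.0
```

```bash
python3 -m jog '[[[0.01,0.02,-0.01,-0.14,-1],[0.02,0.049,-0.015,-0.28,-1],[0.03,0.049,-0.015,-0.42,-1],[0.036,0.049,-0.015,-0.49,-1],[0.036,0.049,-0.015,-0.49,-1],[0.036,0.049,-0.015,-0.49,-1]]]' 30
python3 - <<'E'
from h import *
go(.437,.375,.024,np.radians(25))
s=imaging.get_image("scene");crop(s,350,190,510,330,4,"b1.png")
E
```

```text
t: 8.25
tool_pos: [0.4357, 0.3743, 0.1178]
tool_rot: [-0.346, 1.548, 0.334]
contact_force: [0.4, -0.2, 0.6]
opening: 0.0851
t 8.25 TCP [0.4357 0.3743 0.1178] down [-0.003 -0.008 -1.   ] q6 0.15 open 0.0851
shift [0.0938 0.0007 0.002 ] turn -0.003 or 3.139 rows>= 2.0
```

View pics/b1.png

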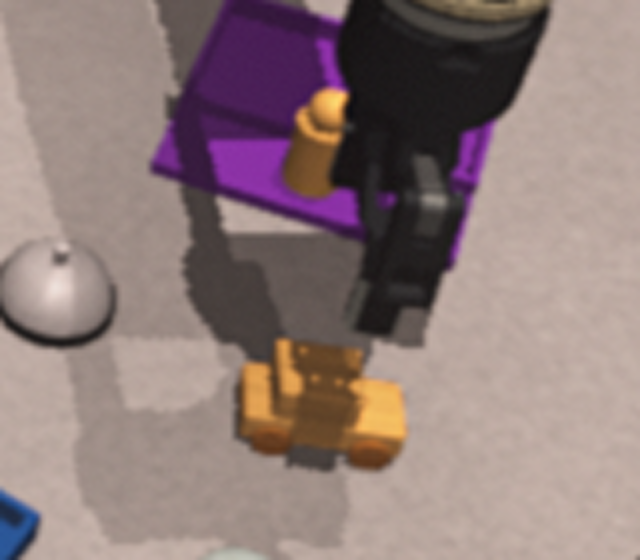

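```bash
python3 -m jog '[[[0.03,0,0.001,0,-1],[0.045,0,0.001,0,-1],[0.045,0,0.001,0,-1]]]' 30
python3 - <<'E'
from h import *
go(.437,.375,.026,np.radians(25))
s=imaging.get_image("scene");crop(s,350,190,510,330,4,"b2.png")
p=ctrl.get_obs()["tool_pos"]; print((proj(s,[p,[.437,.375,.048]])-[350,190])*4)
E
```

```text
t: 8.6
tool_pos: [0.4351, 0.373, 0.0704]
tool_rot: [-0.347, 1.553, 0.333]
contact_force: [-1.0, -0.3, 0.3]
opening: 0.0853
t 8.6 TCP [0.4351 0.373  0.0704] down [-0.007 -0.011 -1.   ] q6 0.15 open 0.0853
shift [0.0444 0.0014 0.003 ] turn -0.004 or 3.138 rows>= 1.0
[[323.5889804  333.86250407]
 [314.57620404 367.12949736]]
```

View pics/b2.png

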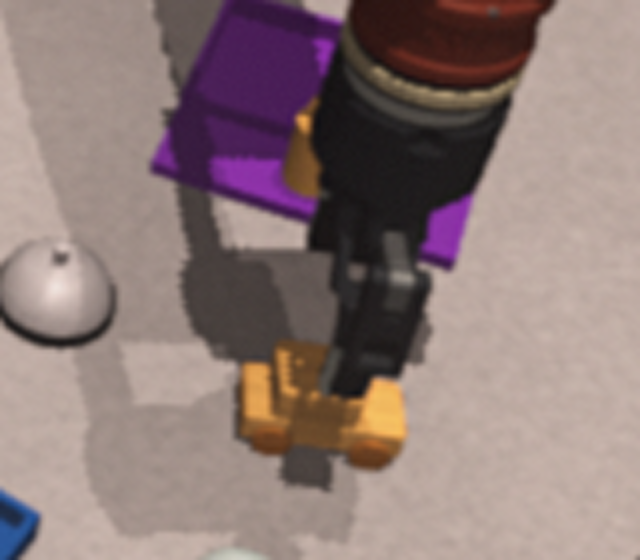

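The front finger at (365,385) is converging on the cabin side as the tool goes down. I'll descend the rest and close.

```bash
python3 -m jog '[[[0.025,0.001,0.003,0,-1],[0.04,0.001,0.003,0,-1],[0.045,0.001,0.003,0,-1],[0.045,0.001,0.003,0,-1],[0.045,0.001,0.003,0,0.2],[0.045,0.001,0.003,0,0.6],[0.045,0.001,0.003,0,1],[0.045,0.001,0.003,0,1],[0.045,0.001,0.003,0,1],[0.045,0.001,0.003,0,1],[0.045,0.001,0.003,0,1]]]' 30;  python3 -m jog '[[[-0.02,0,0,0,1],[-0.06,0,0,0,1],[-0.1,0,0,0,1],[-0.12,0,0,0,1],[-0.12,0,0,0,1]]]' 30
python3 - <<'E'
from h import *
c=np.array([.620,-.200]);y=-.09;R=np.array([[np.cos(y),-np.sin(y)],[np.sin(y),np.cos(y)]])
p=c+R@[.004,.042];print(p)
go(*p,.14,np.pi/2+y)
print(ctrl.get_obs()["contact_force"])
s=imaging.get_image("scene");crop(s,350,130,510,270,4,"b3.png")
E
```

```text
t: 9.75
tool_pos: [0.4389, 0.3759, 0.0281]
tool_rot: [-0.346, 1.549, 0.334]
contact_force: [0.5, 0.2, 5.6]
opening: 0.0352
t: 10.25
tool_pos: [0.4409, 0.3781, 0.1517]
tool_rot: [-0.343, 1.543, 0.335]
contact_force: [-0.8, 0.9, -0.7]
opening: 0.0355
[ 0.62775871 -0.1585295 ]
t 10.25 TCP [0.4409 0.3781 0.1517] down [ 0.002 -0.005 -1.   ] q6 0.15 open 0.0355
shift [ 0.0146 -0.5654 -0.0555] turn -1.048 or 2.094 rows>= 12.0
[-0.84914788  0.85155789 -0.71319253]
```

View pics/b3.png

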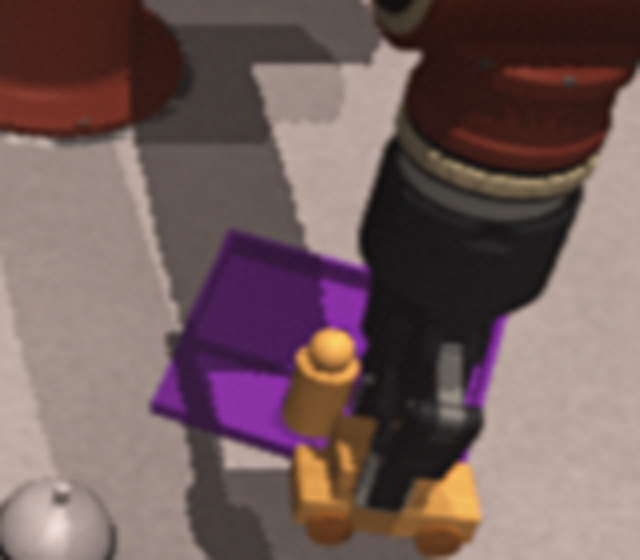

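```bash
python3 -m jog '[[[0,-0.047,-0.005,-0.09,1],[0,-0.095,-0.01,-0.18,1],[0,-0.142,-0.015,-0.27,1],[0,-0.19,-0.02,-0.36,1],[0,-0.238,-0.025,-0.45,1],[0,-0.285,-0.03,-0.55,1],[0,-0.333,-0.035,-0.64,1],[0,-0.38,-0.04,-0.74,1],[0,-0.428,-0.045,-0.83,1],[0,-0.476,-0.05,-0.93,1],[0,-0.52,-0.053,-1.0,1],[0,-0.555,-0.055,-1.048,1]]]' 30; python3 -m jog '[[[0,-0.01,0,0,1],[0,-0.01,0,0,1]]]';  python3 - <<'E'
from h import *
go(.6278,-.1585,.033,np.pi/2-.09)
E
```

```text
t: 11.5
tool_pos: [0.6211, -0.1518, 0.1483]
tool_rot: [-1.144, 1.259, 1.145]
contact_force: [0.5, 0.4, -0.4]
opening: 0.0353
t: 11.7
tool_pos: [0.6298, -0.1527, 0.1442]
tool_rot: [-1.138, 1.262, 1.149]
contact_force: [0.3, 0.4, -1.0]
opening: 0.0354
t 11.7 TCP [ 0.6298 -0.1527  0.1442] down [-0.012 -0.003 -1.   ] q6 -1.83 open 0.0354
shift [ 1.113e-01  1.000e-04 -5.500e-03] turn -0.001 or 3.14 rows>= 3.0
```

```bash
python3 -m jog '[[[0.04,0,-0.006,0,1],[0.075,0,-0.006,0,1],[0.1,0,-0.006,0,1],[0.105,0,-0.006,0,1],[0.105,0,-0.006,0,1]]]' 30
python3 - <<'E'
from h import *
go(.6278,-.1585,.033,np.pi/2-.09)
s=imaging.get_image("scene");crop(s,60,140,260,310,4,"b4.png")
E
```

```text
t: 12.2
tool_pos: [0.6266, -0.1572, 0.0376]
tool_rot: [-1.137, 1.263, 1.153]
contact_force: [-1.3, -0.6, 0.6]
opening: 0.0354
t 12.2 TCP [ 0.6266 -0.1572  0.0376] down [-0.015 -0.001 -1.   ] q6 -1.84 open 0.0354
shift [ 0.0046 -0.0014 -0.0012] turn 0.0 or -3.142 rows>= 1.0
```

View pics/b4.png

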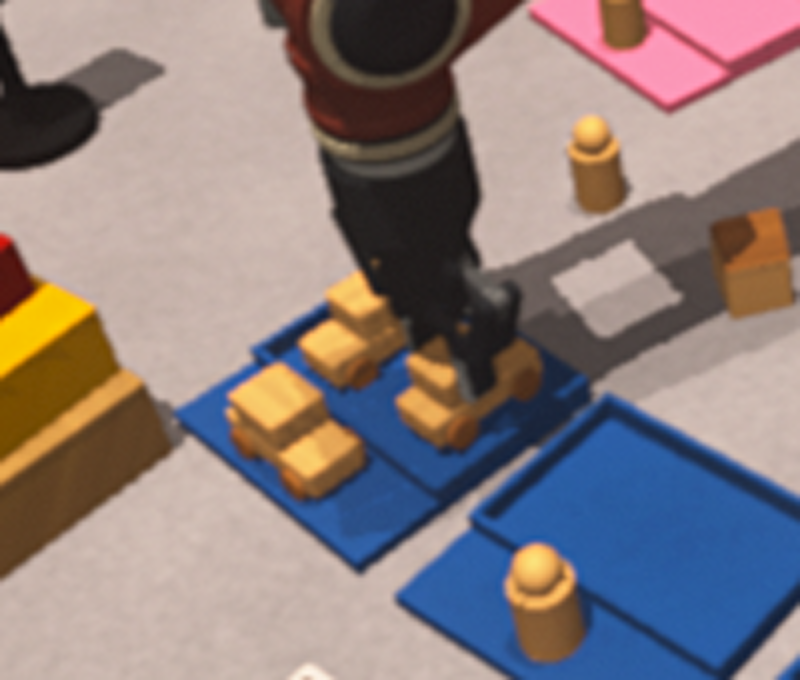

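```bash
python3 -m jog '[[[0.003,0,0,0,1],[0.005,0,0,0,1],[0.006,0,0,0,1],[0.006,0,0,0,1]]]' 30
```

```text
t: 12.65
tool_pos: [0.628, -0.1581, 0.0339]
tool_rot: [-1.139, 1.261, 1.149]
contact_force: [-0.3, -0.7, -0.4]
opening: 0.0355
```

```bash
python3 -m jog '[[[0.002,0,0,0,1],[0.003,0,0,0,1],[0.003,0,0,0,1]]]' 30
```

```text
t: 12.95
tool_pos: [0.6285, -0.1582, 0.0332]
tool_rot: [-1.139, 1.261, 1.149]
contact_force: [-4.7, 0.9, 7.9]
opening: 0.0355
```

Contact shows 8 N upward at the predicted height, so I'll release.

```bash
python3 -m jog '[[[0,0,0,0,0],[0,0,0,0,-0.2],[0,0,0,0,-0.4],[0,0,0,0,-0.4],[0,0,0,0,-0.4],[-0.03,0,0,0,-0.4],[-0.08,0,0,0,-0.4],[-0.12,0,0,0,-0.4],[-0.12,0,0,0,-0.4],[-0.12,0,0,0,-0.4]]]' 30
python3 - <<'E'
from h import *
s=imaging.get_image("scene");crop(s,60,140,260,310,4,"b5.png")
print("doll2");go(.4265,-.2322,.11,np.radians(-28))
E
```

```text
t: 13.95
tool_pos: [0.6307, -0.1582, 0.1549]
tool_rot: [-1.141, 1.26, 1.147]
contact_force: [-0.3, -0.1, -1.0]
opening: 0.0594
doll2
t 14.0 TCP [ 0.6295 -0.1577  0.1526] down [-0.012 -0.003 -1.   ] q6 -1.84 open 0.06
shift [ 0.0453  0.1949 -0.0923] turn -1.172 or 1.969 rows>= 8.0
```

View pics/b5.png

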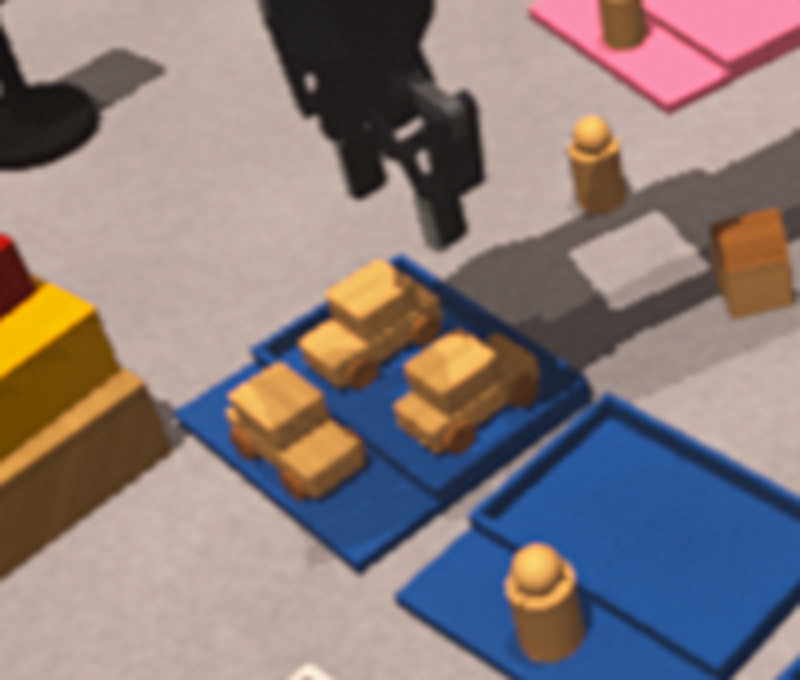

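Both cars stand in their tray at (370,320) and (465,390). Next is doll 2 at (0.4265, -0.232).

```bash
python3 - <<'E'
from h import *
go(.4265,-.2322,.12,np.pi/2+.01)
E
python3 -m jog '[[[0,0.04,-0.02,-0.03,-1],[0,0.09,-0.04,-0.07,-1],[0,0.14,-0.07,-0.1,-1],[0.01,0.19,-0.09,-0.1,-1],[0.02,0.195,-0.092,-0.1,-1],[0.03,0.195,-0.092,-0.1,-1],[0.03,0.195,-0.092,-0.1,-1]]]' 30;python3 - <<'E'
from h import *
go(.4265,-.2322,.014,np.pi/2+.01) 
s=imaging.get_image("scene");crop(s,140,90,300,230,4,"c1.png")
E
```

```text
t 14.0 TCP [ 0.6295 -0.1577  0.1526] down [-0.012 -0.003 -1.   ] q6 -1.84 open 0.06
shift [ 0.0353  0.1951 -0.0923] turn -0.1 or 3.041 rows>= 5.0
t: 14.7
tool_pos: [0.4248, -0.2306, 0.1218]
tool_rot: [-1.207, 1.216, 1.229]
contact_force: [0.5, 0.1, -0.3]
opening: 0.0857
t 14.7 TCP [ 0.4248 -0.2306  0.1218] down [-0.017  0.001 -1.   ] q6 -2.22 open 0.0857
shift [ 0.1078 -0.0035 -0.0018] turn -0.001 or 3.14 rows>= 3.0
```

View pics/c1.png

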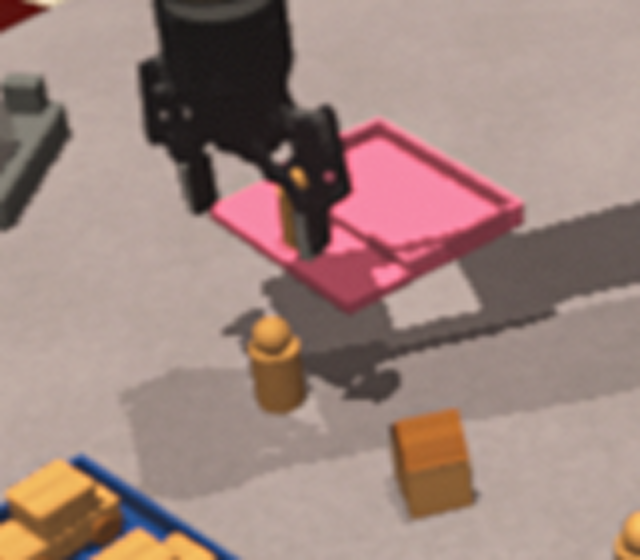

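The gripper is above the loose doll at (275,365), with its fingers to either side. I'll descend and grip it.

```bash
python3 -m jog '[[[0.04,-0.003,-0.002,0,-1],[0.075,-0.003,-0.002,0,-1],[0.1,-0.003,-0.002,0,-1],[0.108,-0.003,-0.002,0,-1],[0.108,-0.003,-0.002,0,-1],[0.108,-0.003,-0.002,0,0.2],[0.108,-0.003,-0.002,0,0.6],[0.108,-0.003,-0.002,0,1],[0.108,-0.003,-0.002,0,1],[0.108,-0.003,-0.002,0,1],[0.108,-0.003,-0.002,0,1],[0.108,-0.003,-0.002,0,1]]]' 25; python3 -m jog '[[[-0.02,0,0,0,1],[-0.06,0,0,0,1],[-0.1,0,0,0,1],[-0.12,0,0,0,1],[-0.12,0,0,0,1]]]' 25
python3 - <<'E'
from h import *
go(.630,-.043,.13,np.pi/2+.01)
s=imaging.get_image("scene");crop(s,140,70,300,210,4,"c2.png")
E
```

```text
t: 15.95
tool_pos: [0.4283, -0.2336, 0.0166]
tool_rot: [-1.211, 1.215, 1.226]
contact_force: [-1.3, 1.1, 5.3]
opening: 0.0333
t: 16.45
tool_pos: [0.4319, -0.2349, 0.1406]
tool_rot: [-1.217, 1.214, 1.219]
contact_force: [0.7, 0.3, -0.3]
opening: 0.0332
t 16.45 TCP [ 0.4319 -0.2349  0.1406] down [-0.007 -0.006 -1.   ] q6 -2.22 open 0.0332
shift [ 0.0081 -0.2     0.1901] turn -0.0 or 3.141 rows>= 6.0
```

View pics/c2.png

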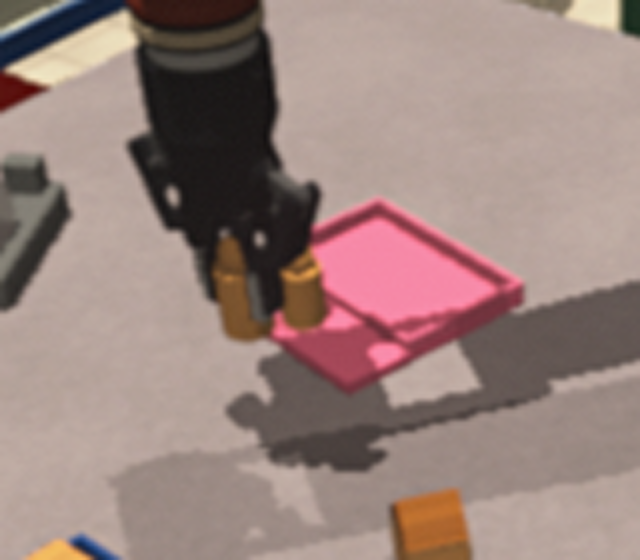

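The doll is held at (240,300) in the crop. Next I'll carry it to the dolls tray.

```bash
python3 -m jog '[[[0,-0.03,0.03,0,1],[0,-0.06,0.06,0,1],[0,-0.095,0.09,0,1],[0,-0.13,0.12,0,1],[0,-0.165,0.155,0,1],[0,-0.2,0.19,0,1],[0.01,-0.2,0.19,0,1],[0.01,-0.2,0.19,0,1],[0.01,-0.2,0.19,0,1]]]' 25;  python3 - <<'E'
from h import *
go(.630,-.043,.022,np.pi/2+.01)
E
```

```text
t: 17.4
tool_pos: [0.6267, -0.0425, 0.1225]
tool_rot: [-1.21, 1.218, 1.226]
contact_force: [-0.1, -0.5, -0.4]
opening: 0.0334
t 17.4 TCP [ 0.6267 -0.0425  0.1225] down [-0.015 -0.003 -1.   ] q6 -1.76 open 0.0334
shift [ 0.1005 -0.0049 -0.0003] turn -0.001 or 3.141 rows>= 3.0
```

```bash
python3 -m jog '[[[0.04,-0.002,0,0,1],[0.07,-0.004,0,0,1],[0.09,-0.005,0,0,1],[0.096,-0.005,0,0,1],[0.096,-0.005,0,0,1],[0.096,-0.005,0,0,1]]]' 25;  python3 - <<'E'
from h import *
go(.630,-.043,.022,np.pi/2+.01)
s=imaging.get_image("scene");crop(s,120,160,300,320,4,"c3.png"); print(ctrl.get_obs()["contact_force"])
E
```

```text
t: 18.0
tool_pos: [0.6309, -0.0435, 0.028]
tool_rot: [-1.211, 1.217, 1.224]
contact_force: [-0.3, -0.0, 0.5]
opening: 0.0334
t 18.0 TCP [ 0.6309 -0.0435  0.028 ] down [-0.013 -0.003 -1.   ] q6 -1.76 open 0.0334
shift [0.006  0.0008 0.0005] turn -0.002 or 3.14 rows>= 1.0
[-0.01326096  0.45766711 -0.76880601]
```

View pics/c3.png

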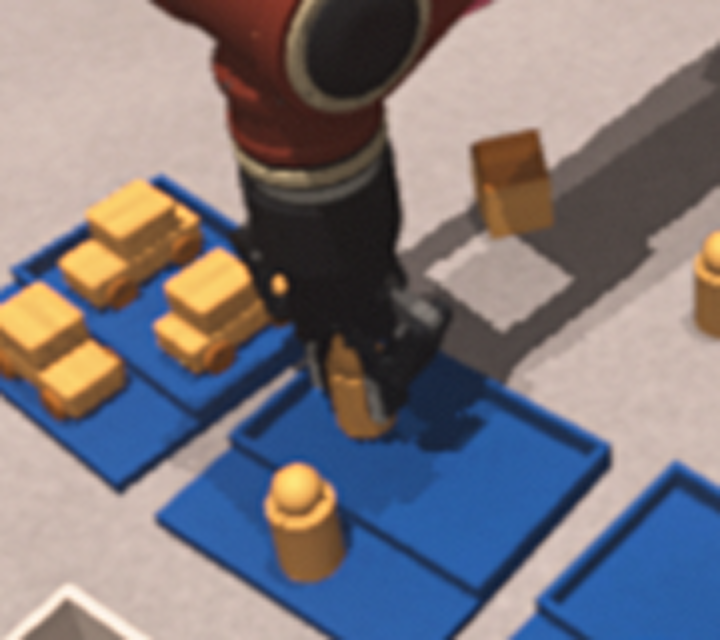

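```bash
python3 -m jog '[[[0.003,0,0,0,1],[0.006,0,0,0,1],[0.008,0,0,0,1],[0.008,0,0,0,1]]]' 25
```

```text
t: 18.45
tool_pos: [0.6318, -0.0435, 0.0216]
tool_rot: [-1.213, 1.216, 1.222]
contact_force: [-1.8, 0.2, 5.2]
opening: 0.033
```

Contact came at 0.0216 m, as predicted, so I'll release.

```bash
python3 -m jog '[[[0,0,0,0,0.1],[0,0,0,0,-0.1],[0,0,0,0,-0.3],[0,0,0,0,-0.3],[0,0,0,0,-0.3],[-0.03,0,0,0,-0.3],[-0.08,0,0,0,-0.3],[-0.11,0,0,0,-0.3],[-0.11,0,0,0,-0.3],[-0.11,0,0,0,-0.3]]]' 25
python3 - <<'E'
from h import *
s=imaging.get_image("scene");crop(s,120,160,300,320,4,"c4.png")
print("doll1");go(.4455,.0715,.13,np.pi/2+.01)
E
```

```text
t: 19.45
tool_pos: [0.6336, -0.0432, 0.1327]
tool_rot: [-1.214, 1.215, 1.221]
contact_force: [-0.7, -1.2, -0.7]
opening: 0.0554
doll1
t 19.5 TCP [ 0.6325 -0.043   0.1308] down [-0.013 -0.003 -1.   ] q6 -1.76 open 0.0559
shift [0.0028 0.186  0.1161] turn -0.002 or 3.14 rows>= 5.0
```

View pics/c4.png

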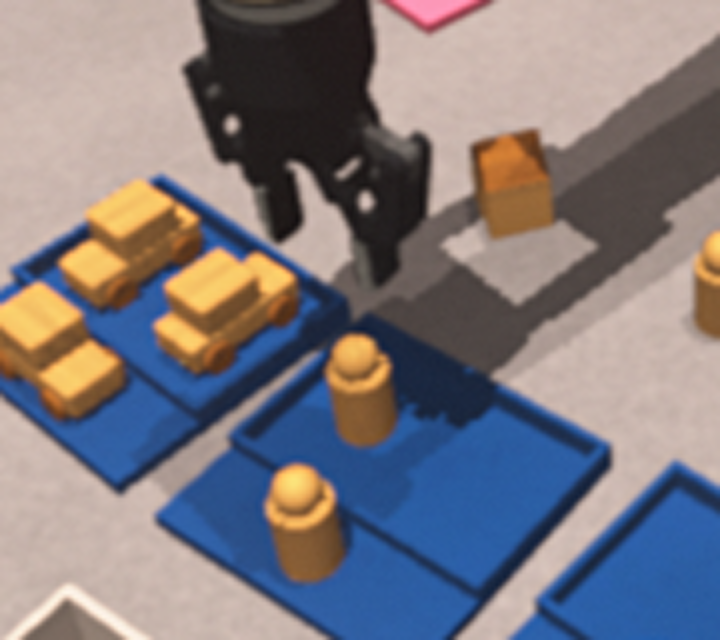

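The first doll stands upright at (362,395). Next is doll 1 at (0.4455, 0.0715).

```bash
python3 -m jog '[[[0,0.04,0.02,0,-1],[0,0.08,0.05,0,-1],[0,0.12,0.075,0,-1],[0,0.16,0.1,0,-1],[0.003,0.186,0.116,0,-1],[0.003,0.186,0.116,0,-1],[0.01,0.186,0.116,0,-1]]]' 25;python3 - <<'E'
from h import *
go(.4455,.0715,.014,np.pi/2+.01) 
s=imaging.get_image("scene");crop(s,220,110,380,250,4,"d1.png")
E
```

```text
t: 20.2
tool_pos: [0.4452, 0.0715, 0.122]
tool_rot: [-1.213, 1.217, 1.224]
contact_force: [0.1, 0.3, 1.5]
opening: 0.0854
t 20.2 TCP [0.4452 0.0715 0.122 ] down [-0.012 -0.004 -1.   ] q6 -1.58 open 0.0854
shift [ 0.108  -0.0017  0.0003] turn -0.001 or 3.141 rows>= 3.0
```

View pics/d1.png

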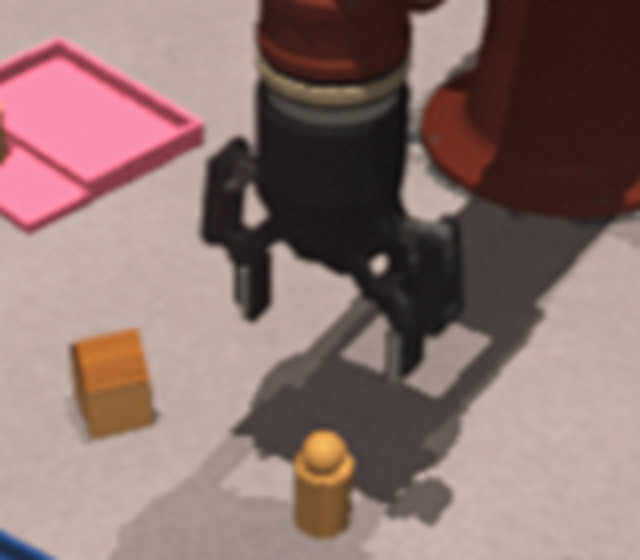

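The doll at (323,485) lies between the finger lines at (250,300) and (400,365), so I'll descend and grip it.

```bash
python3 -m jog '[[[0.04,-0.002,0,0,-1],[0.075,-0.002,0,0,-1],[0.1,-0.002,0,0,-1],[0.108,-0.002,0,0,-1],[0.108,-0.002,0,0,-1],[0.108,-0.002,0,0,0.2],[0.108,-0.002,0,0,0.6],[0.108,-0.002,0,0,1],[0.108,-0.002,0,0,1],[0.108,-0.002,0,0,1],[0.108,-0.002,0,0,1],[0.108,-0.002,0,0,1]]]' 25; python3 -m jog '[[[-0.02,0,0,0,1],[-0.06,0,0,0,1],[-0.1,0,0,0,1],[-0.12,0,0,0,1],[-0.12,0,0,0,1]]]' 25
python3 - <<'E'
from h import *
go(.630,.034,.13,np.pi/2+.01)
s=imaging.get_image("scene");crop(s,220,90,380,230,4,"d2.png")
E
```

```text
t: 21.45
tool_pos: [0.4463, 0.0709, 0.0139]
tool_rot: [-1.212, 1.217, 1.223]
contact_force: [-0.6, -0.2, 6.7]
opening: 0.0335
t: 21.95
tool_pos: [0.4503, 0.0713, 0.1378]
tool_rot: [-1.216, 1.211, 1.218]
contact_force: [0.6, -0.3, -0.5]
opening: 0.0336
t 21.95 TCP [0.4503 0.0713 0.1378] down [-0.005 -0.004 -1.   ] q6 -1.58 open 0.0336
shift [ 0.0071 -0.1794 -0.0389] turn -0.001 or 3.14 rows>= 4.0
```

View pics/d2.png

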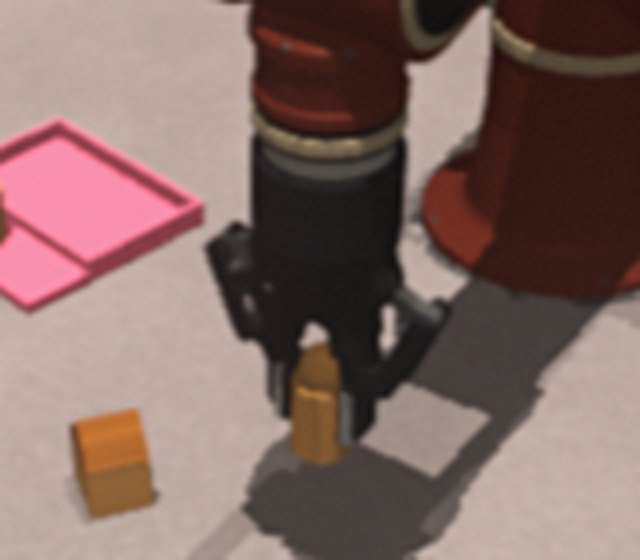

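```bash
python3 -m jog '[[[0,-0.04,-0.01,0,1],[0,-0.08,-0.02,0,1],[0,-0.12,-0.03,0,1],[0,-0.16,-0.039,0,1],[0,-0.18,-0.039,0,1],[0.01,-0.182,-0.039,0,1],[0.01,-0.182,-0.039,0,1],[0.03,-0.182,-0.039,0,1],[0.06,-0.182,-0.039,0,1],[0.09,-0.182,-0.039,0,1],[0.1,-0.182,-0.039,0,1],[0.1,-0.182,-0.039,0,1]]]' 25;  python3 - <<'E'
from h import *
go(.630,.034,.019,np.pi/2+.01)
s=imaging.get_image("scene");crop(s,120,160,300,320,4,"d3.png"); print(ctrl.get_obs()["contact_force"])
E
```

```text
t: 23.2
tool_pos: [0.6268, 0.034, 0.0308]
tool_rot: [-1.211, 1.219, 1.226]
contact_force: [-0.1, 0.2, 0.7]
opening: 0.0332
t 23.2 TCP [0.6268 0.034  0.0308] down [-0.015 -0.003 -1.   ] q6 -1.64 open 0.0332
shift [ 0.0117 -0.0033  0.0001] turn -0.001 or 3.141 rows>= 1.0
[-0.50091556 -0.19468323  0.34370163]
```

View pics/d3.png

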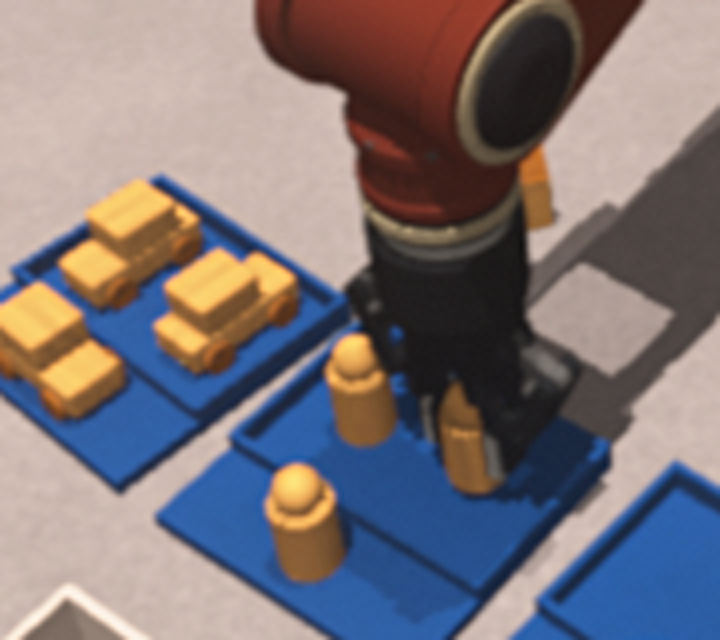

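The left knuckle at (375,310) is near the other doll's head at (355,355). I'll move 6 mm to +y before lowering and open only slightly.

Run:
```python
from h import *
go(.630,.040,.031,np.pi/2+.01)
```

```text
t 23.25 TCP [0.6287 0.0338 0.033 ] down [-0.011 -0.004 -1.   ] q6 -1.64 open 0.0331
shift [ 0.002  -0.0013  0.0062] turn -0.001 or 3.141 rows>= 1.0
```

```bash
python3 -m jog '[[[0,-0.001,0.006,0,1],[0.002,-0.001,0.006,0,1],[0.008,-0.001,0.006,0,1],[0.011,-0.001,0.006,0,1],[0.013,-0.001,0.006,0,1],[0.014,-0.001,0.006,0,1],[0.014,-0.001,0.006,0,1]]]' 25
```

```text
t: 23.95
tool_pos: [0.6296, 0.0397, 0.019]
tool_rot: [-1.213, 1.216, 1.223]
contact_force: [-0.1, 0.6, 0.1]
opening: 0.0334
```

```bash
python3 -m jog '[[[0.002,0,0,0,1],[0.003,0,0,0,1],[0.003,0,0,0,1]]]' 25
python3 - <<'E'
from h import *
s=imaging.get_image("scene");crop(s,120,160,300,320,4,"d4.png")
E
```

```text
t: 24.25
tool_pos: [0.6298, 0.0397, 0.0189]
tool_rot: [-1.213, 1.217, 1.224]
contact_force: [-9.1, 0.0, 14.8]
opening: 0.0331
```

View pics/d4.png

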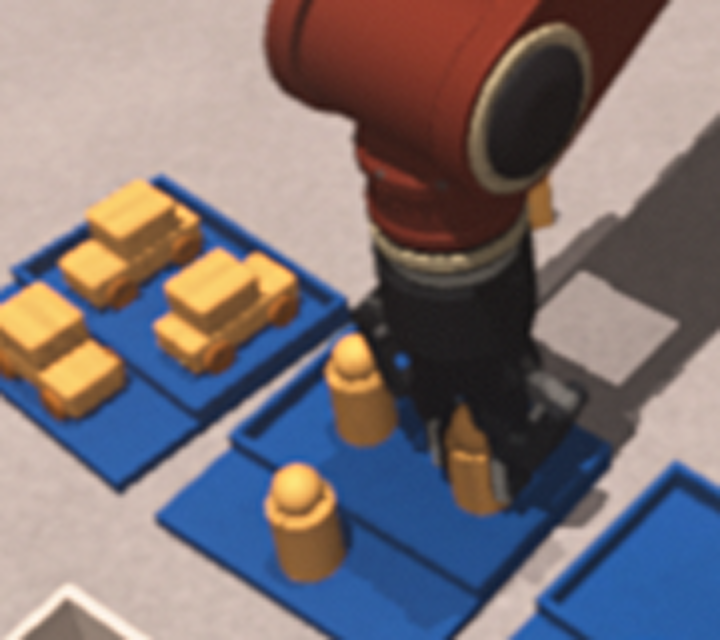

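```bash
python3 -m jog '[[[-0.001,0,0,0,1],[-0.001,0,0,0,1],[-0.001,0,0,0,0.1],[-0.001,0,0,0,0],[-0.001,0,0,0,-0.03],[-0.001,0,0,0,-0.03],[-0.001,0,0,0,-0.03]]]' 25
python3 - <<'E'
from h import *
print(ctrl.get_obs()["contact_force"])
s=imaging.get_image("scene");crop(s,120,160,300,320,4,"d5.png")
E
```

```text
t: 25.0
tool_pos: [0.6298, 0.0397, 0.0198]
tool_rot: [-1.212, 1.217, 1.224]
contact_force: [-0.9, 0.5, 0.0]
opening: 0.044
[-0.91225605  0.48045449  0.00720532]
```

View pics/d5.png

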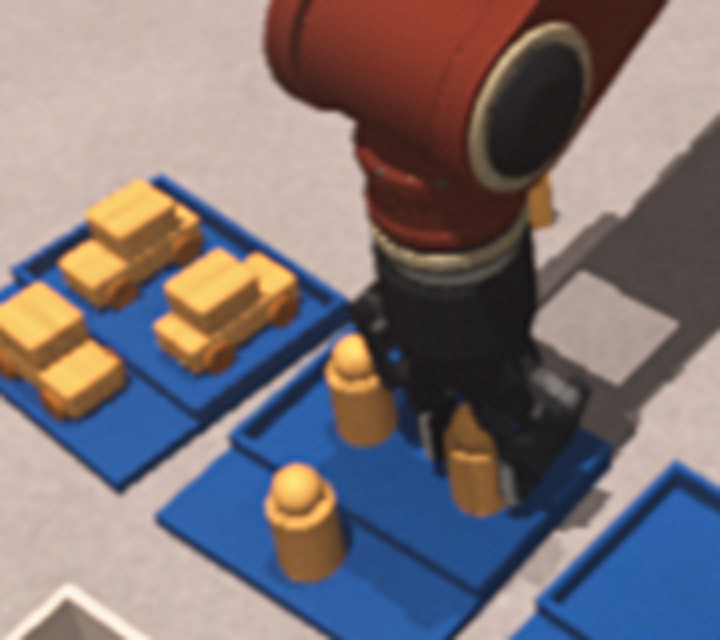

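The other doll is untouched and the force is zero, so I'll rise straight up.

```bash
python3 -m jog '[[[-0.02,0,0,0,-0.03],[-0.05,0,0,0,-0.03],[-0.09,0,0,0,-0.03],[-0.12,0,0,0,-0.03],[-0.12,0,0,0,-0.03]]]' 25
python3 - <<'E'
from h import *
s=imaging.get_image("scene");crop(s,120,150,300,310,4,"d6.png")
print("house");go(.4405,-.0895,.14,np.radians(-36))
E
```

```text
t: 25.55
tool_pos: [0.635, 0.04, 0.1466]
tool_rot: [-1.218, 1.209, 1.215]
contact_force: [0.2, 0.0, 1.1]
opening: 0.0437
house
t 25.6 TCP [0.6334 0.04   0.1434] down [-0.006 -0.004 -1.   ] q6 -1.63 open 0.0437
shift [ 0.0051  0.194  -0.1278] turn -0.933 or 2.208 rows>= 7.0
```

View pics/d6.png

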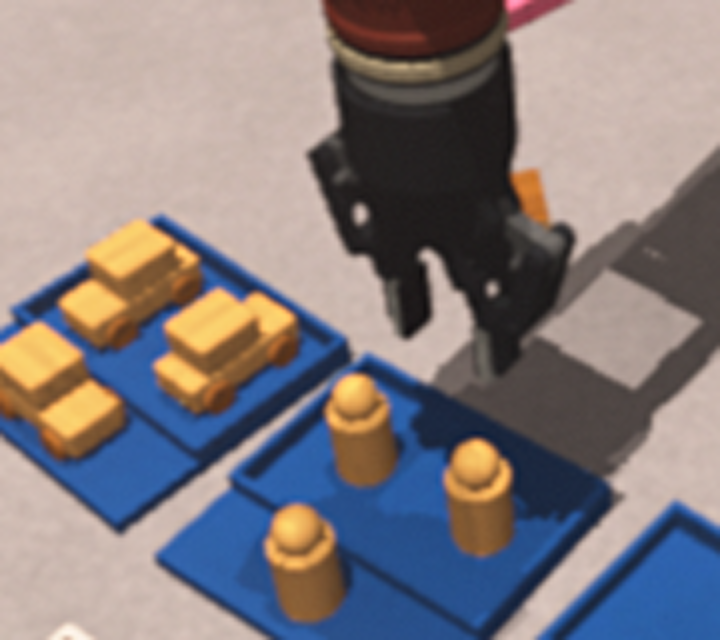

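Both dolls stand upright at (362,435) and (480,500). Now the house: a half turn of -0.933 keeps joint 6 in range, at about -2.8.

```bash
python3 -m jog '[[[0,0.03,-0.02,-0.13,-1],[0,0.06,-0.04,-0.26,-1],[0,0.09,-0.06,-0.4,-1],[0,0.12,-0.08,-0.53,-1],[0,0.15,-0.1,-0.66,-1],[0,0.18,-0.12,-0.8,-1],[0.005,0.194,-0.128,-0.933,-1],[0.005,0.194,-0.128,-0.933,-1],[0.005,0.194,-0.128,-0.933,-1]]]' 25;python3 - <<'E'
from h import *
go(.4405,-.0895,.020,np.radians(-36)) 
s=imaging.get_image("scene");crop(s,170,100,330,240,4,"e1.png")
E
```

```text
t: 26.5
tool_pos: [0.4401, -0.0895, 0.139]
tool_rot: [-1.855, 0.613, 1.867]
contact_force: [-0.4, 0.5, 0.1]
opening: 0.0855
t 26.5 TCP [ 0.4401 -0.0895  0.139 ] down [-0.008 -0.003 -1.   ] q6 -2.87 open 0.0855
shift [ 0.119  -0.0011 -0.0009] turn -0.003 or 3.138 rows>= 3.0
```

View pics/e1.png

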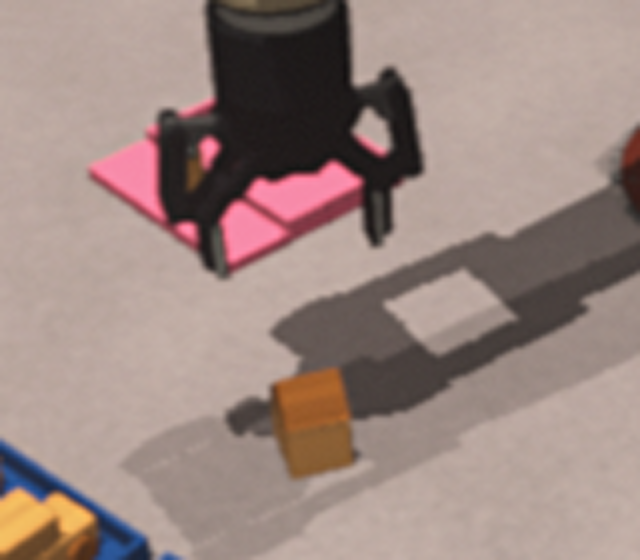

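The finger line from (215,265) to (378,240) runs parallel to the ridge from (275,382) to (340,370), so I'll descend and grip.

```bash
python3 -m jog '[[[0.04,-0.001,-0.001,0,-1],[0.08,-0.001,-0.001,0,-1],[0.105,-0.001,-0.001,0,-1],[0.117,-0.001,-0.001,0,-1],[0.119,-0.001,-0.001,0,-1],[0.119,-0.001,-0.001,0,-1],[0.119,-0.001,-0.001,0,0.2],[0.119,-0.001,-0.001,0,0.6],[0.119,-0.001,-0.001,0,1],[0.119,-0.001,-0.001,0,1],[0.119,-0.001,-0.001,0,1],[0.119,-0.001,-0.001,0,1]]]' 30; python3 -m jog '[[[-0.02,0,0,0,1],[-0.06,0,0,0,1],[-0.1,0,0,0,1],[-0.13,0,0,0,1],[-0.13,0,0,0,1]]]' 30
python3 - <<'E'
from h import *
go(.624,.200,.15,np.pi/2-.07)
s=imaging.get_image("scene");crop(s,170,70,330,210,4,"e2.png")
E
```

```text
t: 27.75
tool_pos: [0.442, -0.0899, 0.0216]
tool_rot: [-1.858, 0.613, 1.866]
contact_force: [-0.4, 0.3, 6.6]
opening: 0.04
t: 28.25
tool_pos: [0.4456, -0.0905, 0.1569]
tool_rot: [-1.868, 0.613, 1.856]
contact_force: [0.3, -0.5, -0.5]
opening: 0.0399
t 28.25 TCP [ 0.4456 -0.0905  0.1569] down [ 0.004 -0.007 -1.   ] q6 -2.87 open 0.0399
shift [ 0.0054 -0.3398  0.0273] turn 1.01 or -2.132 rows>= 7.0
```

View pics/e2.png

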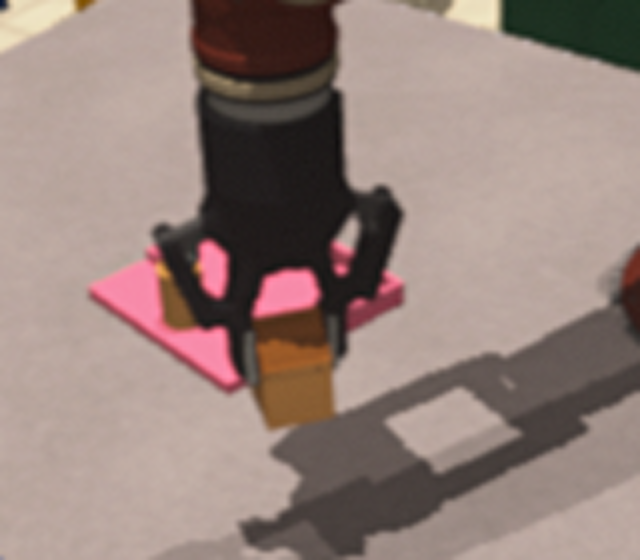

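The house is held at (290,370) in the crop. I'll carry it to the houses tray.

```bash
python3 -m jog '[[[0,-0.04,0.003,0.12,1],[0,-0.08,0.006,0.25,1],[0,-0.12,0.009,0.37,1],[0,-0.16,0.012,0.5,1],[0,-0.2,0.015,0.62,1],[0,-0.24,0.018,0.75,1],[0,-0.28,0.021,0.87,1],[0,-0.32,0.025,1.0,1],[0,-0.34,0.027,1.01,1],[0.02,-0.34,0.027,1.01,1],[0.03,-0.34,0.027,1.01,1],[0.03,-0.34,0.027,1.01,1]]]' 30;  python3 - <<'E'
from h import *
go(.624,.200,.027,np.pi/2-.07)
s=imaging.get_image("scene");crop(s,210,180,390,340,4,"e3.png")
E
```

```text
t: 29.5
tool_pos: [0.6198, 0.1996, 0.1172]
tool_rot: [-1.159, 1.254, 1.16]
contact_force: [-0.9, 0.6, -1.0]
opening: 0.0397
t 29.5 TCP [0.6198 0.1996 0.1172] down [-0.009 -0.007 -1.   ] q6 -1.3 open 0.0397
shift [ 0.0902 -0.0049  0.0014] turn -0.0 or 3.141 rows>= 2.0
```

View pics/e3.png

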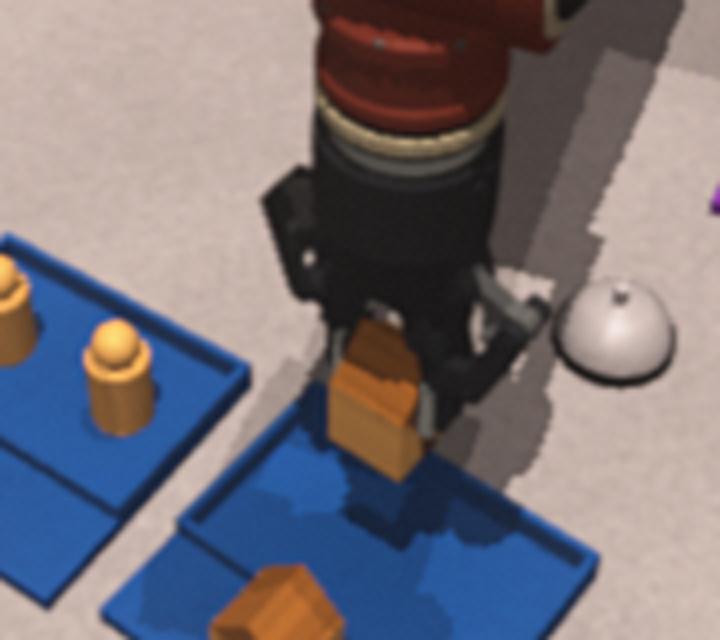

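```bash
python3 -m jog '[[[0.03,-0.005,0.001,0,1],[0.06,-0.005,0.001,0,1],[0.078,-0.005,0.001,0,1],[0.085,-0.005,0.001,0,1],[0.087,-0.005,0.001,0,1],[0.087,-0.005,0.001,0,1]]]' 30;  python3 - <<'E'
from h import *
go(.624,.200,.027,np.pi/2-.07)
s=imaging.get_image("scene");crop(s,210,200,390,360,4,"e4.png"); print(ctrl.get_obs()["contact_force"])
E
```

```text
t: 30.15
tool_pos: [0.6263, 0.1998, 0.0334]
tool_rot: [-1.16, 1.249, 1.157]
contact_force: [-0.1, -0.1, 0.2]
opening: 0.0395
t 30.15 TCP [0.6263 0.1998 0.0334] down [-0.004 -0.006 -1.   ] q6 -1.3 open 0.0395
shift [0.0064 0.0023 0.0001] turn -0.001 or 3.141 rows>= 1.0
[ 0.0225767  -0.32937041 -0.21268105]
```

View pics/e4.png

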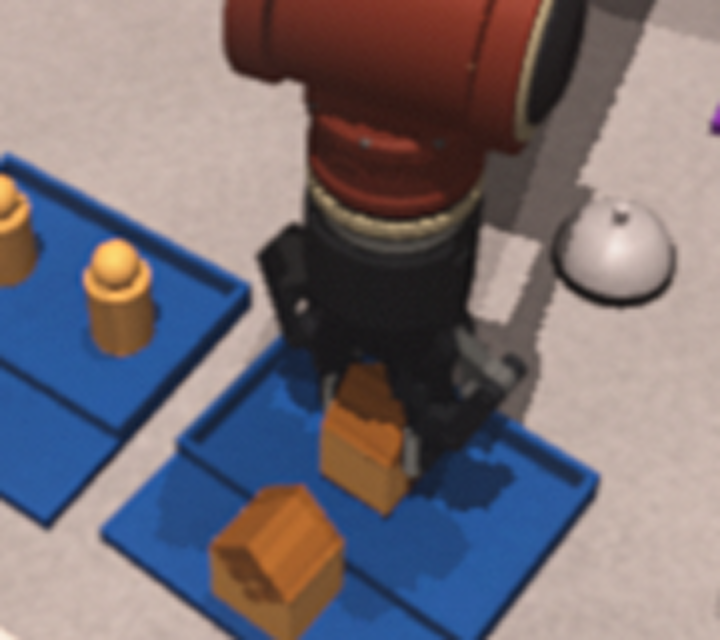

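```bash
python3 -m jog '[[[0.003,0,0,0,1],[0.006,0,0,0,1],[0.008,0,0,0,1],[0.008,0,0,0,1]]]' 30
```

```text
t: 30.6
tool_pos: [0.6272, 0.2, 0.0268]
tool_rot: [-1.161, 1.248, 1.156]
contact_force: [-0.0, 0.1, 3.6]
opening: 0.0397
```

Contact came at the predicted 0.0268 m, so I'll release and rise.

```bash
python3 -m jog '[[[0,0,0,0,0],[0,0,0,0,-0.2],[0,0,0,0,-0.4],[0,0,0,0,-0.4],[0,0,0,0,-0.4],[-0.03,0,0,0,-0.4],[-0.08,0,0,0,-0.4],[-0.13,0,0,0,-0.4],[-0.18,0,0,0,-0.4],[-0.2,0,0,0,-0.4],[-0.2,0,0,0,-0.4]]]' 30
python3 - <<'E'
from h import *
go(.45,.05,.24,np.pi/2)
E
```

```text
t: 31.7
tool_pos: [0.63, 0.2017, 0.2329]
tool_rot: [-1.164, 1.239, 1.15]
contact_force: [-0.1, -0.5, -0.0]
opening: 0.0598
t 31.7 TCP [0.63   0.2017 0.2329] down [ 0.008 -0.004 -1.   ] q6 -1.3 open 0.0598
shift [-0.0078  0.1689 -0.1641] turn -0.07 or 3.071 rows>= 5.0
```

```bash
python3 - <<'E'
from h import *
go(.33,-.33,.26,np.pi/2-.07)
E
python3 -m jog '[[[-0.02,0.05,-0.02,0,-0.4],[-0.02,0.1,-0.04,0,-0.4],[-0.02,0.15,-0.06,0,-0.4],[-0.02,0.2,-0.1,0,-0.4],[-0.02,0.24,-0.15,0,-0.4],[-0.02,0.26,-0.2,0,-0.4],[-0.02,0.26,-0.25,0,-0.4],[-0.02,0.26,-0.3,0,-0.4],[-0.02,0.26,-0.35,0,-0.4],[-0.02,0.26,-0.4,0,-0.4],[-0.02,0.26,-0.45,0,-0.4],[-0.02,0.26,-0.5,0,-0.4]]]' 30
python3 - <<'E'
from h import *
for n in ("top","scene"):
    d=imaging.get_image(n); crop(d,0,0,560,420,1.4,f"f_{n}.png")
E
```

```text
t 31.7 TCP [0.63   0.2017 0.2329] down [ 0.008 -0.004 -1.   ] q6 -1.3 open 0.0598
shift [-0.0272  0.2617 -0.5516] turn -0.0 or 3.141 rows>= 13.0
t: 32.9
tool_pos: [0.3369, -0.2411, 0.2505]
tool_rot: [-1.161, 1.239, 1.151]
contact_force: [1.2, -0.1, 0.9]
opening: 0.0598
```

View pics/f_top.png

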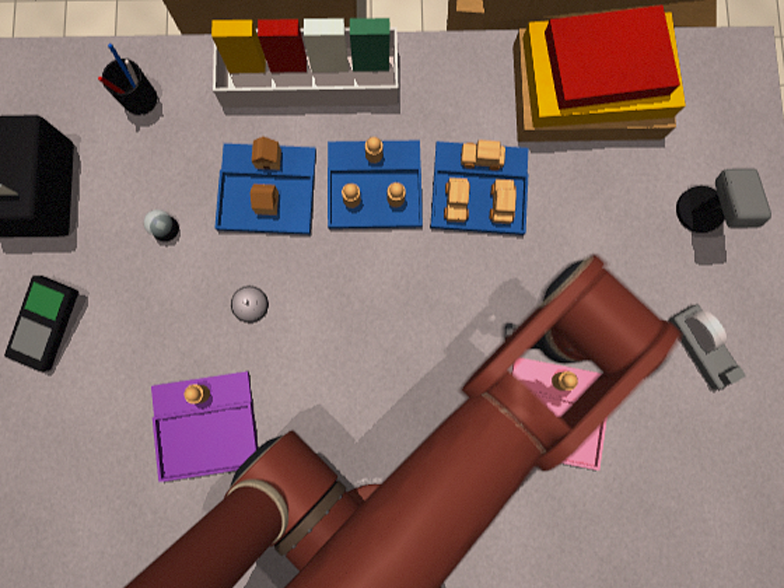

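View pics/f_scene.png

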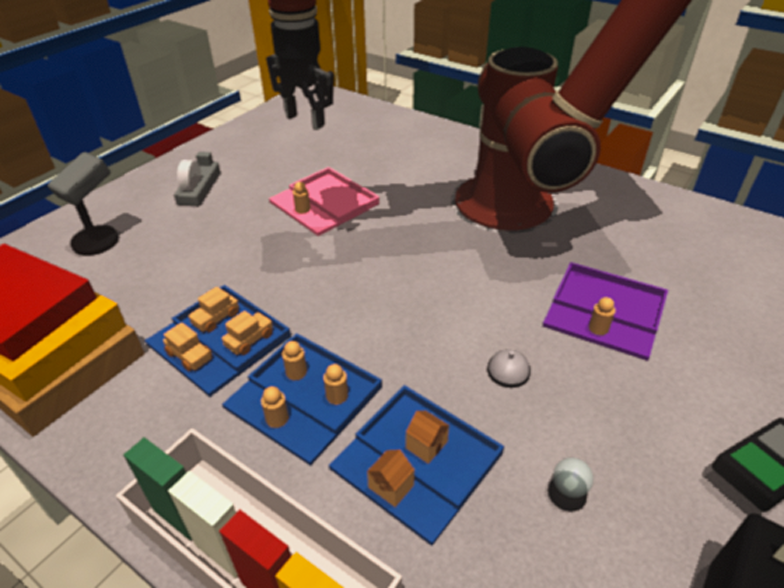

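The final views show both cars at (457,200) and (503,203), both dolls at (350,196) and (396,196), and the house at (264,200), each upright in its own blue tray. The bell, (249,304)/1.4, and the globe, (162,226)/1.4, are at their original pixels. I'll let the arm settle and hand in.

```bash
python3 -m jog '[[[0,0,0,0,-0.4],[0,0,0,0,-0.4],[0,0,0,0,-0.4]]]'; python3 -c "
from station import ctrl
print(ctrl.finish_job())"
```

```text
t: 33.3
tool_pos: [0.3364, -0.2422, 0.2491]
tool_rot: [-1.155, 1.243, 1.15]
contact_force: [-0.8, 0.5, 0.6]
opening: 0.0599
the job is handed in; nothing more can be done
None
```

All five toys are back in their blue trays and the job is handed in, at about 33 s. I placed the two cars first, then the two dolls, then the house. Each was lowered until the wrist force showed it touching the tray floor, and only then released.

- **Final check:** both camera views show every toy upright inside the tray with the matching sample. The snow globe and the bell are at their original pixels, and the gripper is clear at z ≈ 0.25 m.
- **Contact forces:** four toys touched down at 4–8 N. The second doll pressed the floor with about 15 N up and 9 N sideways for a moment. I eased off before opening, and the later pictures show it upright and its neighbour undisturbed.

No check failed or disagreed.

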